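Find the marked machine cover and take it out

ROBOT

A 6-joint arm with a two-finger parallel gripper is mounted at the origin on the work surface. World frame = base frame: x ahead of the robot, y to its left, z up, the work surface at z = 0. Lengths are in m, angles in rad, forces in N, time in s.
With the tool pointing down it reaches from about 0.35 to 0.775 m from the base axis. Payload 5.5 kg.
Tool frame: the origin (TCP) lies on the centre line of the jaws, within the pads' length; the fingertips stand 11 mm ahead of it and the grasp point (between the pads) lies 8 mm behind it (env.nose_length is the distance from the TCP to the fingertips, in m); x points along the fingers, z is the direction in which the jaws open and shut, and the axes are right-handed (so a half turn about x gives the same grasp; the last joint's range is limited). The gripper opens to 85 mm and grips with 20 to 120 N. Pads are 22 mm wide; open, the fingers measure 114 mm over their backs; the gripper's body (76 mm by 85 mm) begins 54 mm behind the grasp point. The pads swing forward as they close: fully open they stand 13 mm farther back than shut.
Start: joints at [1.103, 0.313, 0.046, 1.304, 0, 1.431], TCP at [0.185, 0.544, 0.242] pointing down, gripper open.
Joint ranges: [-2.76, 2.76], [-0.86, 1.69], [-1.03, 1.26], [-2.2, 2.34], [-1.47, 1.5], [-3.14, 3.14]. Speed limits (rad/s): [2.57, 2.57, 3.14, 3.14, 3.14, 3.14].

INTERFACE

Orientations are given as a unit quaternion [w, x, y, z].
In Python, from workcell import env gives the robot as it stands. The module is installed in compiled form; this text tells all that it offers.
- The arm moves only by the tool step_arm, never from a script. Its argument "moves" is a list that holds one entry, the list of rows, each a list of 7 numbers: the turn, a rotation vector about the tool's x, y, z in rad, then the shift along the tool's x, y, z in m, then the opening, from 0 (shut) to 1 (fully open). In form: [[[rx, ry, rz, tx, ty, tz, grip], ...]]. A call has 1 to 12 rows; each row is the pose to reach, as a shift and turn from the pose measured when the call began, along the tool's axes at that moment; what a row does not reach only later rows make up. A row lasts 1/10 s, in which the tool goes at most 50 mm and 8.59 degrees, less where a joint would pass 70% of its speed; a pose out of reach is approached as far as the arm can. A call with a gripper value outside its range is refused whole. The fingers move at their own pace and stop on an object; "force" is the grip in N (left out, the last holds). Time passes only in rows, so rows that repeat a pose let the fingers close. It gives the time, the measured TCP pose, the force and the opening at its end, in the units of the state.
- env.get_state(): the state, without advancing time (a new reading comes with each control period).
- env.read_camera(name): name is "scene" or "side" or "wrist"; returns (picture, depth): 480x640x3 uint8, red, green, blue; 480x640 float32, m along the optical axis (not along the pixel's ray), 0 where there is no reading.
- env.get_calibration(name): a dict with "mtx" (3x3 intrinsics, pixels), "camera_from_world" (4x4, takes a point from world to camera coordinates); the wrist camera has in their place "T_tool_cam" (4x4, takes a point from camera to tool coordinates, whose origin is the TCP and whose axes are the tool frame's). Camera axes: x right, y down, z forward; pixel columns grow to the right and rows downward; lengths in m; the calibration is good to about 2 mm. A picture is of the moment at which its call begins: read the wrist's pose just before it. get_calibration takes no time and is no camera call.
- env.hand_in(): hands the job in, once; it reports no verdict.
Trained networks look in the newest picture that a camera, given by its name, has taken for a name from the list of things; names that differ only in an ending like _2 or _b are one class to them, and where a whole thing is asked for, a point or a joint stands for the part that bears it (a point fixed in the world has none). Each returns a list of dicts, best first, with "confidence" (0 to 1); they miss things now and then, are a little off and sometimes report something else, mostly with a low value. They report only what shows in the picture. A call takes as long as a camera call. They do not tell look-alikes from the thing itself.
- env.boxes_of(camera, thing): "uv" ([column, row] in pixels, amid what is visible of it).
- env.silhouettes(camera, thing): "mask" (480x640 bool, what is visible of it) and "uv" ([column, row] in pixels, amid what is visible of it).
The state is a dict: "clock": time; "joint_pos": joint angles; "qvel": joint speeds; "tau": joint torques, N m; "tcp_pos": TCP position; "orientation": TCP orientation; "wrist_force": force on the tool from outside, world axes, zero at the start; "ft_torque": the same for the moment, N m; "finger_gap": finger opening in m.
Only numpy, scipy, OpenCV 4.12 (cv2) and the standard library are available. Lean on these libraries where they do the work, as an engineer would, in place of code of your own. Each camera call takes 0.05 s, during which the arm holds its last target.

TASK

One of the three white machine covers on the black bench mat has a cross drawn on its inside. Turn covers over until you find it, then lay that one flat in the steel tray with the cross facing up. Leave the other two lying flat on the mat, either way up, and do not disturb the tools and bottles round about.

Things in the scene. Friction and masses are not known exactly. Their poses are not given: they have to be found in the camera images.
- cover_a_center (a point): One of three loose white plastic covers alike from above: a shell 100 mm long (own x), 60 mm wide (own y), 22 mm tall (own z), about 80 g, closed on top and on four sides, open underneath, walls and top 4 mm thick; open side down on the mat at the start. The only one with the cross inside. Point: the middle of the shell (half-way up); own z leaves through the closed top: up at the start, down once turned over.
- cover_b_center (a point): One of three loose white plastic covers alike from above: a shell 100 mm long (own x), 60 mm wide (own y), 22 mm tall (own z), about 80 g, closed on top and on four sides, open underneath, walls and top 4 mm thick; open side down on the mat at the start. Point: the middle of the shell (half-way up); own z leaves through the closed top: up at the start, down once turned over.
- cover_c_center (a point): One of three loose white plastic covers alike from above: a shell 100 mm long (own x), 60 mm wide (own y), 22 mm tall (own z), about 80 g, closed on top and on four sides, open underneath, walls and top 4 mm thick; open side down on the mat at the start. Point: the middle of the shell (half-way up); own z leaves through the closed top: up at the start, down once turned over.
- cross (a point): Centre of the black cross (two 56 x 8 mm strokes) drawn on the inner face of the marked cover's closed top, 7 mm from the shell's middle along its own z; it cannot be seen until that cover is turned over.
- mat: Fixed black rubber bench mat, 360 mm along its x, 490 mm along its y, 3 mm thick. Origin: centre of its underside, on the bench top; top face at z = 3 mm. The covers lie scattered on it, lengthwise within 0.3 rad of its y, bare mat between them; a screwdriver lies near its far edge, the rest is bare.
- tray: Fixed open steel tray beside the mat on the robot's right: outside 180 mm (own x) by 140 mm (own y), 30 mm tall, walls and floor 4 mm thick. Origin: centre of its underside, on the bench top. Its floor is bare.
- oil_bottle: Bystander, to be left alone: oil bottle, 48 mm across, 130 mm tall, standing. Origin: centre of its underside.
- spool: Bystander, to be left alone: thread spool, 44 mm across, 48 mm tall, standing. Origin: centre of its underside.
- screwdriver: Bystander, to be left alone: screwdriver, 160 mm, lying. Origin: centre of its underside.
- screw_jar: Bystander, to be left alone: glass screw jar with lid, 60 mm across, 65 mm tall, standing. Origin: centre of its underside.
- spanner: Bystander, to be left alone: spanner, 140 mm, lying. Origin: centre of its underside.
- brush: Bystander, to be left alone: brush, 160 mm, lying. Origin: centre of its underside.
There are look-alikes about, which are no part of the job. Leave any turquoise look-alike of the part that bears cover_a_center alone.

How it is judged:
By the outcome, as a careful person would: the job done as asked, in the order asked, and still so for the second after the job is handed in, with the robot touching nothing.
It also fails if it takes over 72 s, if anything falls off the work surface, if the arm or the gripper's body presses on something with over 40 N, if the wrist force passes 120 N, or if a joint passes its speed limit or range.

## Working session

There is one attempt and no reset: what is moved stays moved. The work goes in short steps, Python scripts to look and compute and a tool call to move; the robot and the scene stay as the last step left them, time stands still between calls to the robot, and variables do not carry over. Pictures are saved under pics/ and viewed, and the job is handed in when it is done.

Besides the shell and the picture viewer there is one more tool, called after "Emit:" as name(argument=value, ...) on one line, values as JSON. step_arm: Moves the arm, as the interface text tells. Its arguments: {"type":"object","properties":{"moves":{"type":"array","items":{"type":"array","items":{"type":"array","items":{"type":"number"}}}},"force":{"type":"number"}},"required":["moves"]}

```bash
mkdir -p pics; ls
cat > h.py <<'E'
import numpy as np, cv2
from workcell import env
from scipy.spatial.transform import Rotation as R
def q2R(q): return R.from_quat([q[1],q[2],q[3],q[0]]).as_matrix()
def save(n,im): cv2.imwrite('pics/'+n,cv2.cvtColor(im,cv2.COLOR_RGB2BGR))
def Twc(name):
    c=env.get_calibration(name); K=np.array(c['mtx'])
    if name=='wrist':
        s=env.get_state(); T=np.eye(4); T[:3,:3]=q2R(s['orientation']); T[:3,3]=s['tcp_pos']
        return K,T@np.array(c['T_tool_cam'])
    return K,np.linalg.inv(np.array(c['camera_from_world']))
def cloud(K,T,d):
    v,u=np.mgrid[0:480,0:640]
    p=np.stack([(u-K[0,2])/K[0,0]*d,(v-K[1,2])/K[1,1]*d,d],-1)
    return p@T[:3,:3].T+T[:3,3]
E
python3 - <<'E'
from h import *
s=env.get_state();print(s); print(env.nose_length)
for n in ['scene','side','wrist']:
    K,T=Twc(n); im,d=env.read_camera(n); save(n+'0.png',im); np.savez(n+'0.npz',im=im,d=d,K=K,T=T)
    print(n,K.tolist(),T.round(3).tolist())
E
```

```text
pics
{'clock': 0.0, 'joint_pos': array([ 1.10338467e+00,  3.14005170e-01,  4.49799062e-02,  1.30359178e+00,
       -5.33839725e-06,  1.43121226e+00]), 'qvel': array([-2.17522107e-05,  1.29374702e-03,  8.79022548e-04,  9.64917062e-04,
       -5.37552346e-04,  9.37531706e-04]), 'tau': array([ 3.20195822e-04, -4.80626285e+01,  2.98532814e+01,  1.93660503e-02,
       -2.32740840e-04, -6.23773715e-06]), 'tcp_pos': array([0.18492273, 0.54393781, 0.24140651]), 'orientation': array([ 0.57431871, -0.41200755,  0.57545778,  0.41140752]), 'wrist_force': array([ 0.59652535,  0.12519082, -0.76410613]), 'ft_torque': array([ 0.00126249, -0.00284423,  0.02004277]), 'finger_gap': 0.08511325979999275}
0.011
scene [[463.1151335044187, 0.0, 313.18171481788545], [0.0, 463.1151335044187, 240.11611811714585], [0.0, 0.0, 1.0]] [[-0.322, 0.593, -0.738, 1.477], [0.947, 0.199, -0.254, 0.272], [-0.004, -0.78, -0.626, 0.78], [0.0, 0.0, 0.0, 1.0]]
side [[462.7843119729605, 0.0, 325.98826127005714], [0.0, 462.7843119729605, 237.64609219463935], [0.0, 0.0, 1.0]] [[0.752, -0.447, 0.485, -0.013], [-0.66, -0.504, 0.558, -0.75], [-0.005, -0.739, -0.674, 0.935], [0.0, 0.0, 0.0, 1.0]]
wrist [[375.3847498760973, 0.0, 315.61054429259445], [0.0, 375.3847498760973, 239.99894241330492], [0.0, 0.0, 1.0]] [[0.322, 0.897, 0.303, 0.108], [0.947, -0.305, -0.105, 0.57], [-0.002, 0.32, -0.947, 0.374], [0.0, 0.0, 0.0, 1.0]]
```

View pics/scene0.png

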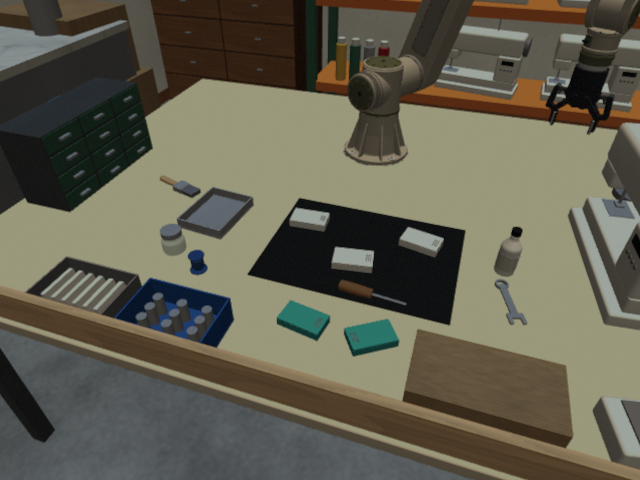

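View pics/side0.png

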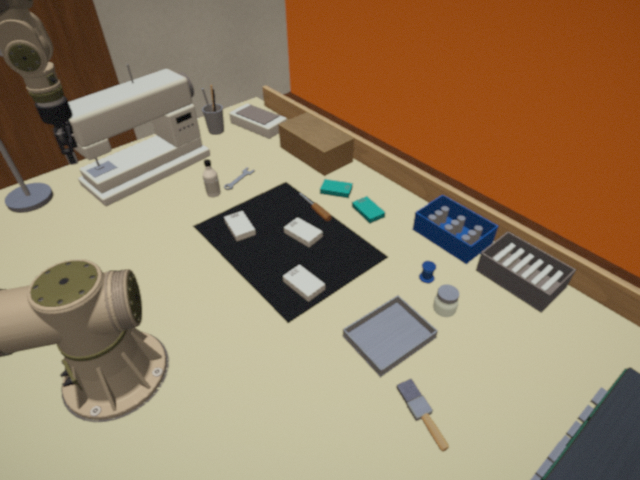

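View pics/wrist0.png

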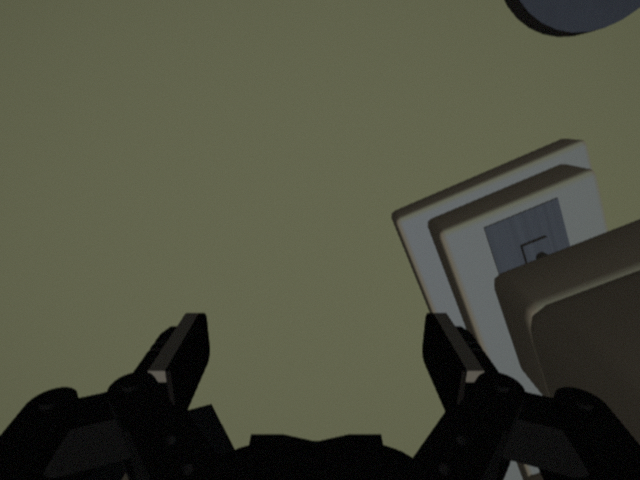

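The scene picture shows three white covers on the mat at (310,219), (353,260) and (421,242). The two turquoise look-alikes are off the mat at (303,319) and (371,337), and the tray is at (216,212). In the side picture the covers are at (303,282), (303,231) and (239,225). I'll measure these now.

```bash
cat > meas.py <<'E'
from h import *
def covers(n,im,d,K,T,show=True,zlo=0.012,zhi=0.05):
    P=cloud(K,T,d); hsv=cv2.cvtColor(im,cv2.COLOR_RGB2HSV)
    m=(hsv[...,2]>110)&(hsv[...,1]<70)&(d>0)&(P[...,2]>zlo)&(P[...,2]<zhi)&(P[...,0]>.25)&(P[...,0]<.9)&(np.abs(P[...,1])<.45)
    k,l,st,c=cv2.connectedComponentsWithStats(m.astype(np.uint8))
    out=[]
    for i in range(1,k):
        if st[i,4]<150: continue
        q=P[l==i]; 
        zt=np.percentile(q[:,2],90); t=q[np.abs(q[:,2]-np.median(q[q[:,2]>zt-.006][:,2]))<.005]
        r=cv2.minAreaRect((t[:,:2]*1000).astype(np.float32))
        (cx,cy),(w,h),a=r
        if w<h: a+=90;w,h=h,w
        a=(a+90)%180-90
        print(n,c[i].round(),'n',st[i,4],'ctr',round(cx),round(cy),'size',round(w),round(h),'ang(long)',round(a,1),'ztop',round(np.median(t[:,2])*1000,1))
        out.append((cx,cy,w,h,a))
    return out
if __name__=='__main__':
    for n in ['scene','side']:
        z=np.load(n+'0.npz'); covers(n,z['im'],z['d'],z['K'],z['T'])
        P=cloud(z['K'],z['T'],z['d'])
        for t in ['cover','tray','mat','screwdriver','oil_bottle','screw_jar','spool']:
            t='cover_a_center' if t=='cover' else t
            env.read_camera(n) if False else None
            for b in env.silhouettes(n,t)[:5]:
                q=P[b['mask']&(z['d']>0)]
                r=cv2.minAreaRect((q[:,:2]*1000).astype(np.float32))
                print(n,t,round(b['confidence'],2),np.round(b['uv']),'rect',np.round(r[0]),np.round(r[1]),round(r[2],1),'z',np.percentile(q[:,2],[5,50,95]).round(3))
E
python3 meas.py
```

```text
scene [310. 217.] n 455 ctr 487 -79 size 99 67 ang(long) -85.5 ztop 23.6
scene [422. 239.] n 552 ctr 489 232 size 100 66 ang(long) 79.1 ztop 23.9
scene [353. 257.] n 625 ctr 615 80 size 99 64 ang(long) -81.0 ztop 23.9
scene cover_a_center 0.97 [302. 322.] rect [830.  26.] [112.  83.] 80.5 z [0.003 0.02  0.023]
scene cover_a_center 0.89 [367. 337.] rect [832. 174.] [ 83. 100.] 33.7 z [0.004 0.021 0.023]
scene cover_a_center 0.62 [352. 260.] rect [606.  79.] [ 87. 100.] 9.8 z [0.007 0.023 0.026]
scene tray 0.55 [214. 211.] rect [ 518. -359.] [179. 224.] 86.0 z [0.    0.005 0.028]
scene mat 0.63 [372. 262.] rect [559.  92.] [491. 372.] 89.4 z [-0.001  0.002  0.004]
scene screwdriver 0.68 [358. 290.] rect [711. 151.] [166.  48.] 87.6 z [0.002 0.02  0.028]
scene screwdriver 0.27 [215. 210.] rect [ 515. -358.] [176. 230.] 85.4 z [0.    0.005 0.028]
scene oil_bottle 0.67 [511. 254.] rect [439. 458.] [ 53. 224.] 78.4 z [0.001 0.063 0.128]
scene oil_bottle 0.53 [311. 218.] rect [473. -85.] [100. 111.] 4.5 z [0.003 0.023 0.026]
scene screw_jar 0.65 [172. 238.] rect [ 714. -375.] [55. 52.] 69.3
[... 656 characters left out ...]
over_a_center 0.69 [367. 210.] rect [849.  38.] [127.  83.] 81.1 z [0.001 0.02  0.024]
side cover_a_center 0.63 [300. 232.] rect [612.  78.] [ 64. 104.] 11.9 z [0.006 0.023 0.027]
side tray 0.94 [390. 336.] rect [ 537. -345.] [144. 184.] 85.2 z [0.001 0.005 0.029]
side mat 0.58 [286. 250.] rect [562.  92.] [497. 364.] 89.3 z [-0.001  0.002  0.006]
side screwdriver 0.63 [318. 209.] rect [728. 155.] [169.  40.] 78.2 z [0.001 0.021 0.029]
side oil_bottle 0.74 [212. 179.] rect [550. 512.] [213.  47.] 68.2 z [0.008 0.064 0.125]
side screw_jar 0.91 [444. 298.] rect [ 704. -381.] [55. 57.] 82.3 z [0.012 0.053 0.067]
side spool 0.86 [426. 274.] rect [ 777. -265.] [97. 42.] 31.7 z [0.001 0.032 0.049]
```

```bash
cat >> h.py <<'E'
def cur():
    s=env.get_state(); return np.array(s['tcp_pos']),q2R(s['orientation']),s
def rel(p,Rt):
    """target tool pose (world) -> rotvec & shift in present tool axes"""
    p0,R0,s=cur()
    rv=R.from_matrix(R0.T@Rt).as_rotvec(); sh=R0.T@(np.array(p)-p0)
    print('turn',rv.round(4).tolist(),'shift',sh.round(4).tolist(),'ang',round(np.degrees(np.linalg.norm(rv)),1),'dist',round(np.linalg.norm(sh),4))
    return rv,sh
def frame(x,z):
    x=np.array(x,float);x/=np.linalg.norm(x); z=np.array(z,float); z-=x*(x@z); z/=np.linalg.norm(z)
    return np.stack([x,np.cross(z,x),z],1)
def grasp(ctr,psi,side,off=.028,tilt=30,zg=.027):
    """tilted grasp on cover: side=+1/-1 which end along psi; returns TCP pos, e, w"""
    e=side*np.array([np.cos(psi),np.sin(psi),0]); t=-np.sin(np.radians(tilt))*e-np.cos(np.radians(tilt))*np.array([0,0,1])
    g=np.array([ctr[0],ctr[1],0])+off*e; g[2]=zg
    w=np.cross(e,[0,0,1]) # e x z
    return g+.008*t,t,w
E
python3 - <<'E'
from h import *
p,R0,s=cur(); print(s['clock'],R0.round(3))
for side in (1,-1):
    q,t,w=grasp((.4865,-.0795),np.radians(-86),side)
    for sg in (1,-1):
        print(side,sg,q.round(3),t.round(2)); rel(q-.1*t,frame(t,sg*w))
E
```

```text
0.85 [[ 0.    -0.947  0.322]
 [ 0.     0.322  0.947]
 [-1.    -0.     0.   ]]
1 1 [ 0.488 -0.103  0.02 ] [-0.03  0.5  -0.87]
turn [-1.9166, -0.5135, -0.3412] shift [0.1356, -0.5148, -0.5619] ang 115.4 dist 0.7741
1 -1 [ 0.488 -0.103  0.02 ] [-0.03  0.5  -0.87]
turn [1.145, -0.3067, 0.4616] shift [0.1356, -0.5148, -0.5619] ang 72.9 dist 0.7741
-1 1 [ 0.485 -0.056  0.02 ] [ 0.03 -0.5  -0.87]
turn [1.145, 0.3069, -0.4616] shift [0.1356, -0.4575, -0.4255] ang 72.9 dist 0.6393
-1 -1 [ 0.485 -0.056  0.02 ] [ 0.03 -0.5  -0.87]
turn [-1.9166, 0.5136, 0.3414] shift [0.1356, -0.4575, -0.4255] ang 115.4 dist 0.6393
```

Run:
```python
from h import *
rel((.487,-.08,.20),frame([0,0,-1],[np.cos(np.radians(4)),np.sin(np.radians(4)),0]))
```

```text
turn [1.1732, 0.0001, -0.0] shift [0.0423, -0.4868, -0.494] ang 67.2 dist 0.6948
```

Emit:
step_arm(moves=[[[0.3,0,0,0.01,-0.12,-0.12,1],[0.6,0,0,0.02,-0.24,-0.25,1],[0.9,0,0,0.03,-0.37,-0.37,1],[1.173,0,0,0.042,-0.487,-0.494,1],[1.173,0,0,0.042,-0.487,-0.494,1],[1.173,0,0,0.042,-0.487,-0.494,1],[1.173,0,0,0.042,-0.487,-0.494,1],[1.173,0,0,0.042,-0.487,-0.494,1],[1.173,0,0,0.042,-0.487,-0.494,1],[1.173,0,0,0.042,-0.487,-0.494,1],[1.173,0,0,0.042,-0.487,-0.494,1],[1.173,0,0,0.042,-0.487,-0.494,1]]])

```text
clock: 2.05
tcp_pos: [0.4466, 0.0031, 0.2064]
orientation: [0.707, -0.025, 0.706, 0.025]
wrist_force: [0.9, 0.4, -0.5]
finger_gap: 0.0855
```

Run:
```python
from h import *
p,R0,s=cur(); print(s['joint_pos'].round(4),p,R0.round(3).tolist())
K,T=Twc('wrist'); im,d=env.read_camera('wrist'); save('w1.png',im); np.savez('w1.npz',im=im,d=d,K=K,T=T)
from meas import covers
covers('wrist',im,d,K,T)
rel((.487,-.08,.20),frame([0,0,-1],[np.cos(np.radians(4)),np.sin(np.radians(4)),0]))
```

```text
[-1.7330e-01  8.0200e-02 -3.3410e-01  1.1552e+00  3.0000e-04  1.3279e+00] [0.44655338 0.00313229 0.20637247] [[0.001, -0.069, 0.998], [0.0, 0.998, 0.069], [-1.0, 0.0, 0.001]]
wrist [530. 131.] n 9605 ctr 616 80 size 99 62 ang(long) -81.7 ztop 25.6
wrist [353. 298.] n 6114 ctr 488 -79 size 101 60 ang(long) -86.8 ztop 25.5
turn [-0.0061, 0.0039, 0.0049] shift [0.0064, -0.0791, 0.0315] ang 0.5 dist 0.0854
```

View pics/w1.png

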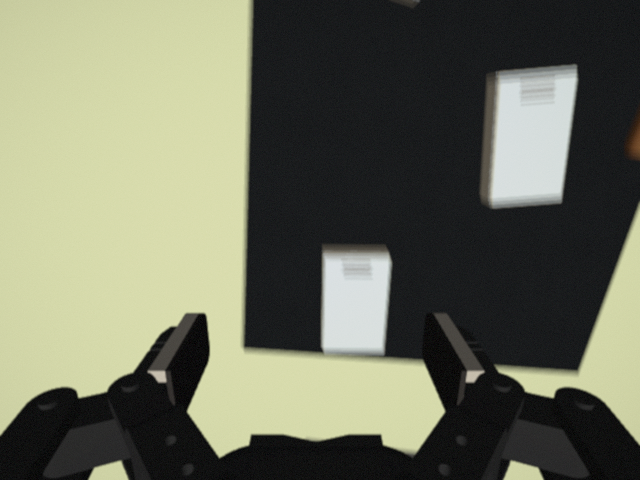

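Run:
```python
from h import *
q,t,w=grasp((.4875,-.0795),np.radians(-86.5),1,off=.034,tilt=40,zg=.028)
print(q,t,w)
Rt=frame(t,-w)
print('pre');rel(q-.09*t,Rt); print('grasp'); rel(q,Rt)
```

```text
[ 0.48926172 -0.10830387  0.02187164] [-0.03924124  0.64158868 -0.76604444] [-0.9981348  -0.06104854  0.        ]
pre
turn [0.0038, 0.0028, 0.703] shift [0.116, -0.1648, 0.0314] ang 40.3 dist 0.204
grasp
turn [0.0038, 0.0028, 0.703] shift [0.1847, -0.1066, 0.0313] ang 40.3 dist 0.2155
```

Emit:
step_arm(moves=[[[0,0,0.15,0.02,-0.04,0.008,1],[0,0,0.3,0.045,-0.08,0.016,1],[0,0,0.45,0.07,-0.12,0.024,1],[0,0,0.6,0.095,-0.15,0.031,1],[0.004,0.003,0.703,0.116,-0.165,0.031,1],[0.004,0.003,0.703,0.116,-0.165,0.031,1],[0.004,0.003,0.703,0.116,-0.165,0.031,1]]])

```text
clock: 2.8
tcp_pos: [0.4916, -0.1663, 0.0885]
orientation: [0.655, 0.224, 0.672, 0.262]
wrist_force: [0.6, 0.5, 0.5]
finger_gap: 0.0853
```

Run:
```python
from h import *
p,R0,s=cur(); print(s['joint_pos'].round(4),p)
q,t,w=grasp((.4875,-.0795),np.radians(-86.5),1,off=.034,tilt=40,zg=.028)
rel(q,frame(t,-w))
K,T=Twc('wrist'); im,d=env.read_camera('wrist'); save('w2.png',im)
```

```text
[-0.7412  0.6781  0.0169  1.457   0.4635  0.6398] [ 0.49161777 -0.1662808   0.08852842]
turn [-0.0044, -0.0022, -0.0034] shift [0.0884, 0.0013, 0.0014] ang 0.3 dist 0.0884
```

View pics/w2.png

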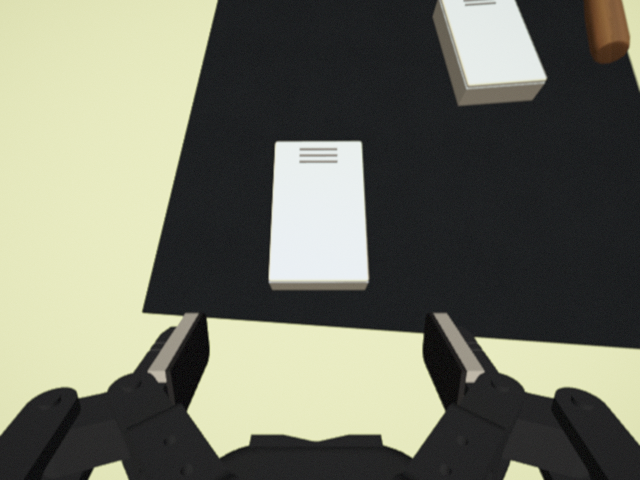

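The cover sits at (319,215) in the wrist picture, centred between the pads at column 316. I'll go in and grip it.

Emit:
step_arm(moves=[[[-0.004,-0.002,-0.003,0.045,0.001,0.001,1],[-0.004,-0.002,-0.003,0.075,0.001,0.001,1],[-0.004,-0.002,-0.003,0.088,0.001,0.001,1],[-0.004,-0.002,-0.003,0.088,0.001,0.001,0],[-0.004,-0.002,-0.003,0.088,0.001,0.001,0],[-0.004,-0.002,-0.003,0.088,0.001,0.001,0],[-0.004,-0.002,-0.003,0.088,0.001,0.001,0]]], force=40)

```text
clock: 3.55
tcp_pos: [0.4912, -0.1085, 0.0281]
orientation: [0.66, 0.219, 0.67, 0.262]
wrist_force: [-0.5, 2.3, 7.9]
finger_gap: 0.0581
```

Run:
```python
from h import *
p,R0,s=cur(); print(s['finger_gap'],s['wrist_force'],p)
r=np.array([np.cos(-.241),np.sin(-.241),0])
print('release above'); rel((.66,-.08,.14),frame(r,[-r[1],r[0],0]))
```

```text
0.05813657022763028 [-0.48752668  2.31146373  7.93734996] [ 0.49124001 -0.10847291  0.0280962 ]
release above
turn [-1.3958, -0.6458, -1.8928] shift [-0.0736, 0.0845, 0.1711] ang 139.7 dist 0.2045
```

Run:
```python
from h import *
p,R0,s=cur()
r=np.array([np.cos(-.241),np.sin(-.241),0])
Rt=frame(r,[-r[1],r[0],0])
rv=R.from_matrix(R0.T@Rt).as_rotvec()
for f in np.linspace(0,1,8):
    M=R0@R.from_rotvec(rv*f).as_matrix(); print(round(f,2),M[:,0].round(2),M[:,2].round(2))
print('up in tool',R0.T@[0,0,1.])
print('mid'); rel((.52,-.09,.16),frame([0.3,0,-1],[0,1,0]))
rel((.49,-.1085,.13),R0)
```

```text
0.0 [-0.03  0.64 -0.77] [1.   0.06 0.01]
0.14 [ 0.1   0.42 -0.9 ] [0.97 0.18 0.19]
0.29 [ 0.27  0.2  -0.94] [0.89 0.33 0.32]
0.43 [ 0.46 -0.   -0.89] [0.77 0.5  0.39]
0.57 [ 0.64 -0.17 -0.75] [0.63 0.67 0.39]
0.71 [ 0.8  -0.27 -0.53] [0.48 0.82 0.32]
0.86 [ 0.92 -0.29 -0.27] [0.35 0.92 0.18]
1.0 [ 0.97 -0.24  0.  ] [ 0.24  0.97 -0.  ]
up in tool [-0.76880645  0.63943668  0.0075744 ]
mid
turn [-1.5268, 0.3178, -0.78] shift [-0.0906, 0.097, 0.0309] ang 99.9 dist 0.1363
turn [0.0, 0.0, 0.0] shift [-0.0783, 0.0652, -0.0005] ang 0.0 dist 0.1019
```

Emit:
step_arm(moves=[[[0,0,0,-0.035,0.03,0,0],[0,0,0,-0.08,0.065,0,0],[-0.12,-0.056,-0.16,-0.115,0.095,0.005,0],[-0.2,-0.09,-0.27,-0.113,0.097,0.02,0],[-0.3,-0.138,-0.405,-0.11,0.099,0.04,0],[-0.4,-0.185,-0.54,-0.107,0.101,0.06,0],[-0.5,-0.23,-0.68,-0.104,0.102,0.08,0],[-0.6,-0.278,-0.814,-0.1,0.103,0.1,0],[-0.7,-0.324,-0.95,-0.097,0.104,0.12,0],[-0.8,-0.37,-1.085,-0.094,0.104,0.145,0],[-0.9,-0.416,-1.22,-0.09,0.104,0.171,0],[-0.98,-0.453,-1.33,-0.09,0.104,0.171,0]]])

```text
clock: 4.75
tcp_pos: [0.6632, -0.075, 0.171]
orientation: [0.829, -0.405, 0.381, 0.063]
wrist_force: [1.1, 0.4, -2.7]
finger_gap: 0.0583
```

Run:
```python
from h import *
p,R0,s=cur(); print(s['finger_gap'],s['wrist_force'],p,s['joint_pos'].round(3),R0[:,0].round(2))
r=np.array([np.cos(-.241),np.sin(-.241),0])
rel((.66,-.08,.16),frame(r,[-r[1],r[0],0]))
im,d=env.read_camera('scene'); save('s2.png',im[100:400,150:550].repeat(2,0).repeat(2,1))
```

```text
0.05830134520416236 [ 1.06510676  0.42827575 -2.66435443] [ 0.66320049 -0.07495509  0.17097497] [-0.209  0.099 -0.796 -0.144 -0.054  0.599] [ 0.7  -0.2  -0.68]
turn [-0.538, -0.2448, -0.7207] shift [0.0063, 0.0048, -0.0097] ang 53.4 dist 0.0125
```

View pics/s2.png

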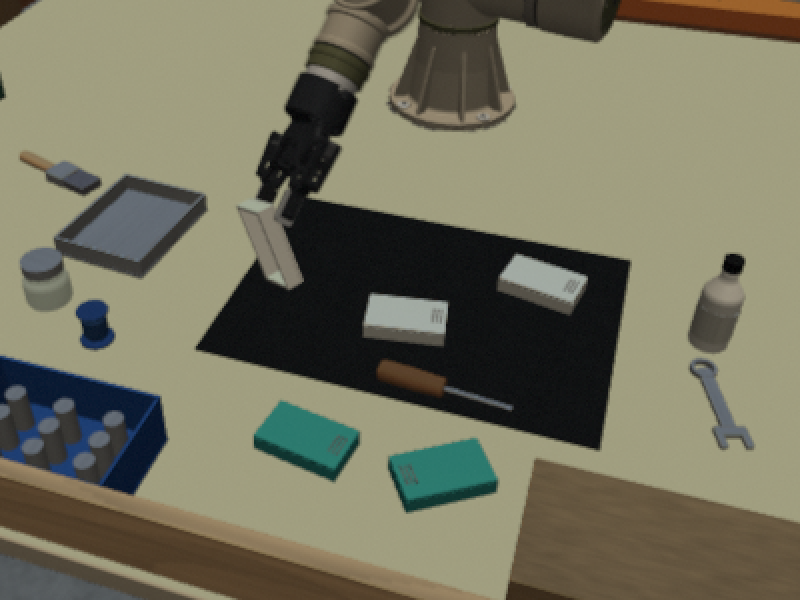

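```bash
cat > kin.py <<'E'
import numpy as np
from scipy.optimize import least_squares
from scipy.spatial.transform import Rotation as R
Q=[([1.10338,.314005,.04498,1.303592,0],[.18492,.543938,.241407]),([-.1733,.0802,-.3341,1.1552,.0003],[.44655,.00313,.20637]),
([-.7412,.6781,.0169,1.457,.4635],[.49162,-.16628,.08853]),([-.209,.099,-.796,-.144,-.054],[.6632,-.07496,.17097])]
def fk(P,q,sg=1):
    r0,h,a,b,c,e1,d,L=P
    ry=lambda x:R.from_euler('y',x).as_matrix(); rz=lambda x:R.from_euler('z',x).as_matrix()
    M=rz(q[0]); p=M@[r0,0,h]; M=M@ry(q[1]); p=p+M@[0,0,a]; M=M@ry(-q[2]); p=p+M@[b,0,c]; M=M@ry(q[3]); p=p+M@[e1,d,0]; M=M@rz(sg*q[4]); p=p+M@[L,0,0]
    return p,M
def fit(sg):
    P0=np.array([.0,.25,.45,.4,0,.1,.08,.28])
    f=lambda P:np.concatenate([np.concatenate([fk(P,q,sg)[0]-x for q,x in Q]),(P-P0)*1e-3])
    return least_squares(f,P0)
if __name__=='__main__':
    for sg in (1,-1):
        s=fit(sg); print(sg,s.x.round(4),np.abs(s.fun[:12]).max().round(5))
E
python3 kin.py
```

```text
1 [-4.000e-04  2.330e-01  5.179e-01  4.099e-01  5.600e-02  1.399e-01
  8.000e-02  2.893e-01] 0.0001
-1 [ 0.104   0.1781  0.4266  0.3077  0.0893  0.6259  0.081  -0.2789] 0.01806
```

```bash
cat >> kin.py <<'E'
PK=fit(1).x
LO=np.array([-2.76,-.86,-1.03,-2.2,-1.47]);HI=np.array([2.76,1.69,1.26,2.34,1.5])
def ik(p,x,q0=None):
    x=np.array(x,float);x/=np.linalg.norm(x)
    best=None
    for q in ([q0] if q0 is not None else [])+[[-.2,.3,-.5,-.5,0],[-.2,.8,-.9,-1.5,0],[0,1,.3,-1,.3],[0,1,.3,-1,-.3]]:
        f=lambda q:np.concatenate([(fk(PK,q)[0]-p)*10,fk(PK,q)[1][:,0]-x])
        s=least_squares(f,np.clip(q,LO+.01,HI-.01),bounds=(LO,HI))
        if best is None or s.cost<best.cost: best=s
    return best.x,np.sqrt(2*best.cost)
E
python3 - <<'E'
from kin import *
for r in (.55,.6,.65,.7,.75,.8):
  for el in (-20,-10,0,10):
    for z in (.08,.12):
        az=-np.arcsin(.08/r); q,e=ik([r,0,z],[np.cos(np.radians(el))*np.cos(az),np.cos(np.radians(el))*np.sin(az),np.sin(np.radians(el))])
        print(r,el,z,q.round(2),round(e,4))
E
```

```text
0.55 -20 0.08 [-0.01  0.11 -1.03 -0.3  -0.25] 0.5016
0.55 -20 0.12 [-0.04  0.   -1.03 -0.24 -0.19] 0.453
0.55 -10 0.08 [ 0.15  0.23 -1.03 -0.44 -0.58] 0.6467
0.55 -10 0.12 [ 0.08  0.07 -1.03 -0.32 -0.42] 0.6069
0.55 0 0.08 [ 0.35  1.16 -1.03 -2.2  -1.16] 0.6859
0.55 0 0.12 [ 0.36  1.09 -1.03 -2.2  -1.2 ] 0.7198
0.55 10 0.08 [ 0.35  1.16 -1.03 -2.2  -1.16] 0.7026
0.55 10 0.12 [ 0.36  1.09 -1.03 -2.2  -1.2 ] 0.7286
0.6 -20 0.08 [-0.05  0.21 -1.03 -0.5  -0.17] 0.4047
0.6 -20 0.12 [-0.07  0.11 -1.03 -0.44 -0.13] 0.3611
0.6 -10 0.08 [ 0.07  0.29 -1.03 -0.61 -0.42] 0.5572
0.6 -10 0.12 [ 0.02  0.16 -1.03 -0.51 -0.3 ] 0.5194
0.6 0 0.08 [ 0.26  1.16 -1.03 -2.2  -0.91] 0.5506
0.6 0 0.12 [ 0.27  1.09 -1.03 -2.2  -0.95] 0.5848
0.6 10 0.08 [ 0.26  1.16 -1.03 -2.2  -0.91] 0.5725
0.6 10 0.12 [ 0.27  1.09 -1.03 -2.2  -0.95] 0.5937
0.65 -20 0.08 [-0.07  0.34 -1.03 -0.75 -0.11] 0.2897
0.65 -20 0.12 [-0.08  0.24 -1.03 -0.68 -0.09] 0.2527
0.65 -10 0.08 [ 0.13  1.17 -1.03 -2.2  -0.6 ] 0.4196
0.65 -10 0.12 [-0.02  0.28 -1.03 -0.75 -0.22] 0.4123
0.65 0 0.08 [ 0.13  1.16 -1.03 -2.2  -0.6 ] 0.3815
0.65 0 0.1
[... 639 characters left out ...]
.18 -0.  ] 0.0
0.75 -10 0.08 [-0.11  0.89 -1.01 -1.72 -0.  ] 0.0
0.75 -10 0.12 [-0.11  0.76 -1.03 -1.62 -0.  ] 0.0
0.75 0 0.08 [-0.11  1.1  -0.96 -2.06 -0.  ] 0.0
0.75 0 0.12 [-0.11  0.99 -1.   -1.99 -0.  ] 0.0
0.75 10 0.08 [-0.1   1.2  -0.91 -2.2  -0.02] 0.0841
0.75 10 0.12 [-0.1   1.13 -0.94 -2.2  -0.01] 0.0476
0.8 -20 0.08 [-0.1   0.68 -0.86 -1.2  -0.  ] 0.0
0.8 -20 0.12 [-0.1   0.58 -0.86 -1.09 -0.  ] 0.0
0.8 -10 0.08 [-0.1   0.87 -0.89 -1.58 -0.  ] 0.0
0.8 -10 0.12 [-0.1   0.76 -0.91 -1.49 -0.  ] 0.0
0.8 0 0.08 [-0.1   1.06 -0.85 -1.91 -0.  ] 0.0
0.8 0 0.12 [-0.1   0.96 -0.88 -1.85 -0.  ] 0.0
0.8 10 0.08 [-0.1   1.24 -0.75 -2.16 -0.  ] 0.0
0.8 10 0.12 [-0.1   1.14 -0.8  -2.12 -0.  ] 0.0
```

Run:
```python
from kin import *
for x in (.48,.52,.56):
 for y in (-.09,.01):
  for el in (-15,-10,-5):
   for az in (-90,-80,-70):
    a=np.radians(az);c=np.cos(np.radians(el))
    q,e=ik([x,y,.09],[c*np.cos(a),c*np.sin(a),np.sin(np.radians(el))],[.4,.5,-.3,1,-1.3])
    print(x,y,el,az,q.round(2),round(e,4), 'p',np.degrees(q[1]-q[2]+q[3]).round())
```

```text
0.48 -0.09 -15 -90 [ 0.22  0.76 -0.32  1.17 -1.23] 0.0 p 129.0
0.48 -0.09 -15 -80 [ 0.23  0.6  -0.6   0.6  -1.3 ] 0.0 p 103.0
0.48 -0.09 -15 -70 [ 0.23  0.49 -0.94 -0.27 -1.28] 0.0 p 66.0
0.48 -0.09 -10 -90 [ 0.23  0.86 -0.26  1.37 -1.28] 0.0 p 142.0
0.48 -0.09 -10 -80 [ 0.25  0.68 -0.55  0.73 -1.38] 0.0 p 112.0
0.48 -0.09 -10 -70 [ 0.24  0.57 -0.98 -0.52 -1.37] 0.0 p 59.0
0.48 -0.09 -5 -90 [ 0.24  0.99 -0.18  1.62 -1.32] 0.0 p 160.0
0.48 -0.09 -5 -80 [ 0.25  0.81 -0.44  1.06 -1.45] 0.0 p 132.0
0.48 -0.09 -5 -70 [ 0.25  0.68 -1.03 -0.88 -1.44] 0.0127 p 48.0
0.48 0.01 -15 -90 [ 0.4   0.89 -0.11  1.54 -1.1 ] 0.0 p 145.0
0.48 0.01 -15 -80 [ 0.43  0.78 -0.3   1.25 -1.21] 0.0 p 133.0
0.48 0.01 -15 -70 [ 0.45  0.62 -0.55  0.74 -1.29] 0.0 p 110.0
0.48 0.01 -10 -90 [ 0.41  0.98 -0.06  1.68 -1.13] 0.0 p 156.0
0.48 0.01 -10 -80 [ 0.44  0.88 -0.24  1.43 -1.25] 0.0 p 146.0
0.48 0.01 -10 -70 [ 0.46  0.72 -0.49  0.92 -1.37] 0.0 p 122.0
0.48 0.01 -5 -90 [ 0.41  1.07 -0.01  1.84 -1.15] 0.0 p 168.0
0.48 0.01 -5 -80 [ 0.45  1.   -0.17  1.66 -1.29] 0.0 p 162.0
0.48 0.01 -5 -70 [ 0.47  0.86 -0.38  1.25 
[... 1553 characters left out ...]
1.35] 0.0 p 157.0
0.56 -0.09 -5 -80 [ 0.22  0.81 -0.32  0.88 -1.47] 0.0042 p 115.0
0.56 -0.09 -5 -70 [ 0.21  0.77 -0.91 -1.11 -1.41] 0.0 p 33.0
0.56 0.01 -15 -90 [ 0.35  0.97  0.11  1.61 -1.14] 0.0 p 142.0
0.56 0.01 -15 -80 [ 0.37  0.83 -0.13  1.24 -1.24] 0.0 p 126.0
0.56 0.01 -15 -70 [ 0.38  0.65 -0.45  0.59 -1.31] 0.0 p 97.0
0.56 0.01 -10 -90 [ 0.36  1.06  0.17  1.79 -1.17] 0.0 p 153.0
0.56 0.01 -10 -80 [ 0.38  0.93 -0.06  1.45 -1.3 ] 0.0 p 139.0
0.56 0.01 -10 -70 [ 0.39  0.72 -0.41  0.68 -1.39] 0.0 p 104.0
0.56 0.01 -5 -90 [ 0.36  1.16  0.23  1.98 -1.2 ] 0.0 p 166.0
0.56 0.01 -5 -80 [ 0.39  1.05  0.03  1.73 -1.34] 0.0 p 157.0
0.56 0.01 -5 -70 [ 0.4   0.82 -0.31  0.95 -1.47] 0.0007 p 119.0
```

Run:
```python
from h import *
from kin import ik
a=np.radians(-84);el=np.radians(-10);c=np.cos(el)
t=np.array([c*np.cos(a),c*np.sin(a),np.sin(el)]); z=np.cross([0,0,1],t) # -w = up x t
Rt=frame(t,z); print(t.round(2),z.round(2))
rv,sh=rel((.52,-.09,.15),Rt)
p,R0,s=cur()
q=s['joint_pos'][:5]
for f in np.linspace(0,1,9):
    M=R0@R.from_rotvec(rv*f).as_matrix(); pp=p+f*(np.array([.52,-.09,.15])-p); q,e=ik(pp,M[:,0],q); print(round(f,2),M[:,0].round(2),q.round(2),round(e,3))
```

```text
[ 0.1  -0.98 -0.17] [ 0.98  0.1  -0.  ]
turn [0.0577, 0.881, -0.7693] shift [-0.0822, 0.0538, -0.096] ang 67.1 dist 0.1374
0.0 [ 0.7  -0.2  -0.69] [-0.21  0.1  -0.82 -0.16 -0.06] 0.0
0.12 [ 0.67 -0.34 -0.66] [-0.13  0.1  -0.84 -0.19 -0.26] 0.0
0.25 [ 0.62 -0.48 -0.62] [-0.04  0.13 -0.86 -0.21 -0.47] 0.0
0.38 [ 0.56 -0.6  -0.57] [ 0.03  0.17 -0.85 -0.2  -0.67] 0.0
0.5 [ 0.49 -0.71 -0.51] [ 0.1   0.22 -0.82 -0.16 -0.85] 0.0
0.62 [ 0.4  -0.8  -0.44] [ 0.15  0.29 -0.77 -0.06 -1.03] 0.0
0.75 [ 0.31 -0.88 -0.35] [ 0.19  0.37 -0.69  0.14 -1.18] 0.0
0.88 [ 0.21 -0.94 -0.27] [ 0.21  0.49 -0.54  0.52 -1.3 ] 0.0
1.0 [ 0.1  -0.98 -0.17] [ 0.22  0.69 -0.31  1.16 -1.36] 0.0
```

Emit:
step_arm(moves=[[[0.007,0.11,-0.096,-0.01,0.007,-0.012,0],[0.014,0.22,-0.192,-0.02,0.013,-0.024,0],[0.022,0.33,-0.288,-0.031,0.02,-0.036,0],[0.029,0.44,-0.385,-0.041,0.027,-0.048,0],[0.036,0.55,-0.481,-0.051,0.034,-0.06,0],[0.043,0.66,-0.577,-0.062,0.04,-0.072,0],[0.05,0.77,-0.673,-0.072,0.047,-0.084,0],[0.058,0.881,-0.769,-0.082,0.054,-0.096,0],[0.058,0.881,-0.769,-0.082,0.054,-0.096,0],[0.058,0.881,-0.769,-0.082,0.054,-0.096,0],[0.058,0.881,-0.769,-0.082,0.054,-0.096,0]]])

```text
clock: 5.9
tcp_pos: [0.5212, -0.0899, 0.152]
orientation: [0.564, -0.481, 0.518, -0.426]
wrist_force: [0.6, -0.6, -0.6]
finger_gap: 0.0579
```

Run:
```python
from h import *
p,R0,s=cur(); print(s['finger_gap'],s['wrist_force'],p,s['joint_pos'].round(3),R0.round(2).tolist())
im,d=env.read_camera('scene'); save('s3.png',im[100:400,150:550].repeat(2,0).repeat(2,1))
K,T=Twc('scene'); P=cloud(K,T,d)
im,d=env.read_camera('side'); save('d3.png',im[130:380,140:540].repeat(2,0).repeat(2,1))
```

```text
0.05794208505136354 [ 0.55518218 -0.55331958 -0.63207119] [ 0.52124649 -0.08987447  0.15196449] [ 0.223  0.695 -0.3    1.174 -1.359  2.18 ] [[0.1, -0.02, 0.99], [-0.98, 0.17, 0.1], [-0.17, -0.98, 0.0]]
```

View pics/s3.png

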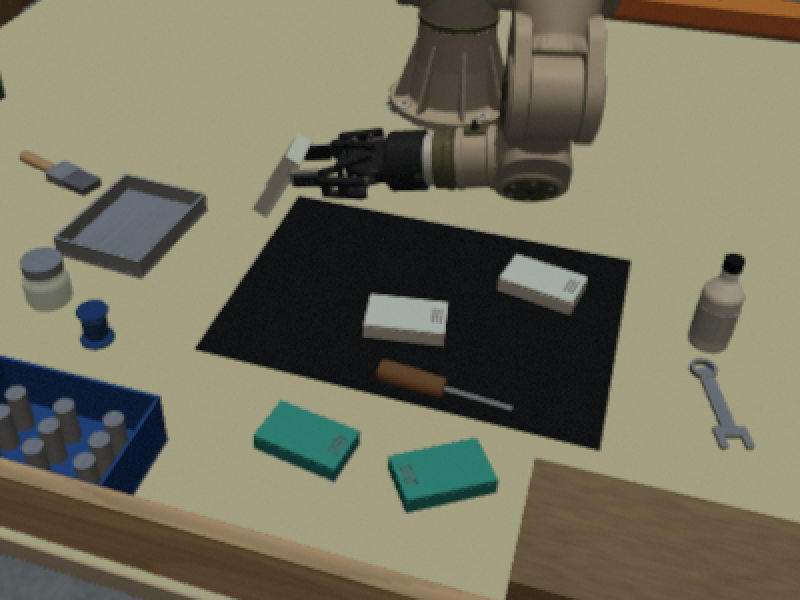

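View pics/d3.png

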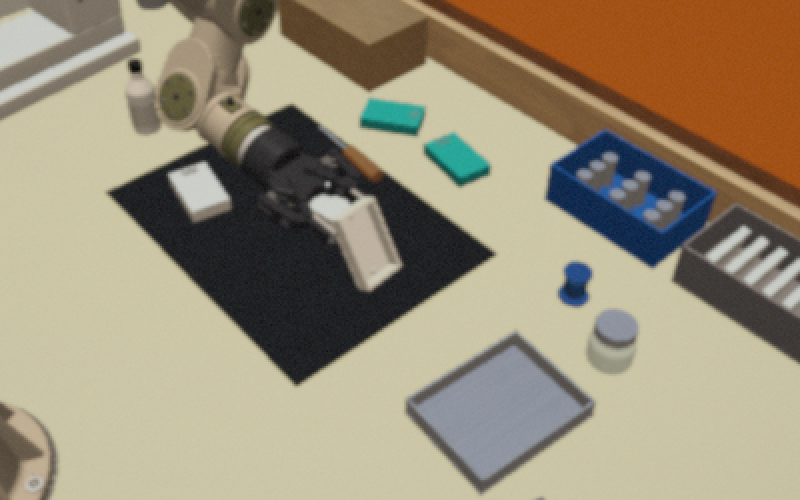

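The side picture shows the inside of this cover, around (370,240) in the crop. It is blank, with no cross, so this one stays on the mat. I'll lower it and let it fall onto its back.

Emit:
step_arm(moves=[[[0,0,0,0.008,0.04,0,0],[0,0,0,0.012,0.07,0,0],[0,0,0,0.0137,0.079,0,0],[0,0,0,0.0137,0.079,0,0],[0,0,0,0.0137,0.079,0,0]]])

```text
clock: 6.5
tcp_pos: [0.522, -0.0895, 0.0719]
orientation: [0.565, -0.481, 0.518, -0.426]
wrist_force: [-0.3, 0.6, -1.1]
finger_gap: 0.0584
```

Run:
```python
from h import *
p,R0,s=cur(); print(s['finger_gap'],s['wrist_force'],p,s['joint_pos'].round(3),R0.round(2).tolist())
im,d=env.read_camera('side'); save('d4.png',im[180:340,200:440].repeat(3,0).repeat(3,1))
```

```text
0.058396379287267576 [-0.26079321  0.55155192 -1.05015965] [ 0.52204207 -0.08950886  0.07190997] [ 0.223  0.819 -0.317  1.027 -1.357  2.174] [[0.1, -0.02, 0.99], [-0.98, 0.17, 0.1], [-0.18, -0.98, 0.0]]
```

View pics/d4.png

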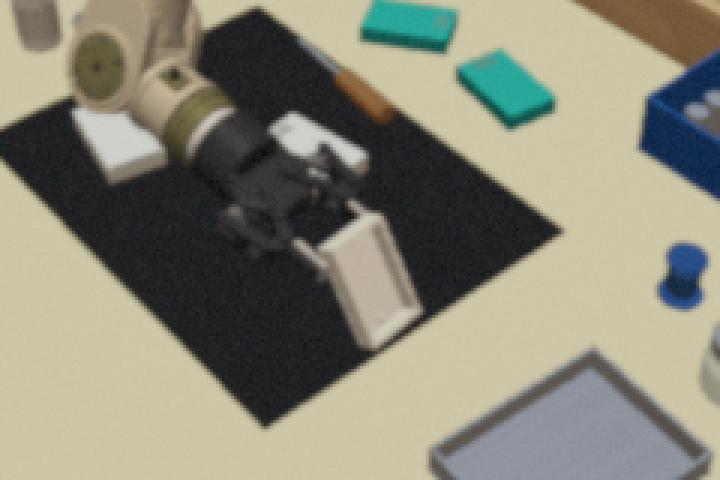

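Emit:
step_arm(moves=[[[0,0,0,-0.025,-0.004,0,0],[0,0,0,-0.025,-0.004,0,0],[0,0,0,-0.025,-0.004,0,1],[0,0,0,-0.025,-0.004,0,1],[0,0,0,-0.025,-0.004,0,1],[0,0,0,-0.055,-0.009,0,1],[0,0,0,-0.085,-0.014,0,1],[0,0,0,-0.115,-0.019,0,1],[0,0,0,-0.135,-0.023,0,1]]])

```text
clock: 7.45
tcp_pos: [0.5088, 0.0398, 0.1187]
orientation: [0.565, -0.481, 0.518, -0.426]
wrist_force: [0.2, -0.1, -0.3]
finger_gap: 0.0855
```

Run:
```python
from h import *
p,R0,s=cur(); print(s['finger_gap'],s['wrist_force'],p,s['joint_pos'].round(3),R0.round(2).tolist())
im,d=env.read_camera('side'); save('d5.png',im[180:340,200:440].repeat(3,0).repeat(3,1))
```

```text
0.08547155935314553 [ 0.22784521 -0.10726756 -0.27162167] [0.5088466  0.03982991 0.11865368] [ 0.454  0.939 -0.026  1.697 -1.18   2.695] [[0.1, -0.02, 0.99], [-0.98, 0.17, 0.1], [-0.18, -0.98, 0.0]]
```

View pics/d5.png

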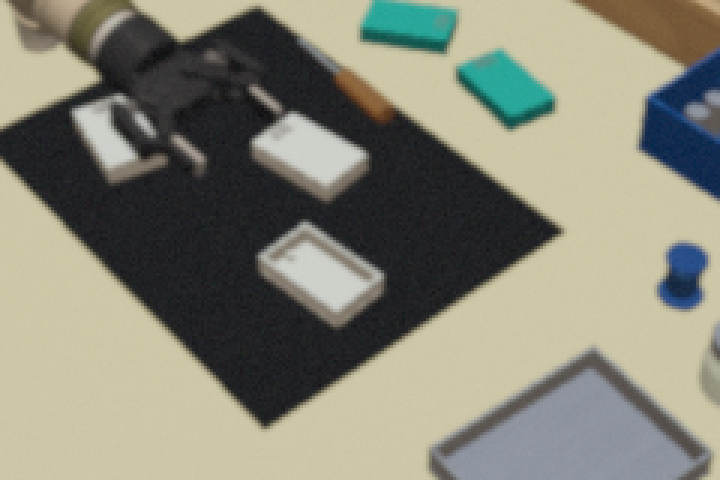

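The first cover now lies on its back at (320,275) in the crop. It is empty inside and flat on the mat. Next is cover C.

Run:
```python
from h import *
from kin import ik
for side in (1,-1):
    q,t,w=grasp((.615,.080),np.radians(-81.5),side,off=.034,tilt=40,zg=.032)
    print(side,q.round(3),t.round(2),'IK',*[x for x in ik(q,t)], ik(q-.09*t,t)[0].round(2))
    for x in (.55,.58,.61):
      for y in (.06,.09):
       for az in (-98,-90,-80) if side>0 else (98,90,80,70):
        a=np.radians(az);el=np.radians(-10);c=np.cos(el)
        qq,e=ik([x,y,.075],[c*np.cos(a),c*np.sin(a),np.sin(el)],[.4*side,.8,-.1,1.2,-1.2*side])
        print(side,x,y,az,qq.round(2),round(e,4))
```

```text
1 [0.619 0.051 0.026] [-0.1   0.64 -0.77] IK [-0.32342439  0.76820168  0.05079001  1.21770713  0.60963803] 6.969166147767974e-13 [-0.4   0.75  0.21  1.43  0.58]
1 0.55 0.06 -98 [ 0.41  1.2   0.4   2.02 -1.  ] 0.0
1 0.55 0.06 -90 [ 0.44  1.12  0.25  1.87 -1.1 ] 0.0
1 0.55 0.06 -80 [ 0.47  1.02  0.05  1.62 -1.23] 0.0
1 0.55 0.09 -98 [ 0.45  1.23  0.48  2.08 -0.96] 0.0
1 0.55 0.09 -90 [ 0.48  1.16  0.33  1.94 -1.06] 0.0
1 0.55 0.09 -80 [ 0.51  1.06  0.13  1.72 -1.2 ] 0.0
1 0.58 0.06 -98 [ 0.39  1.24  0.52  2.09 -1.01] 0.0
1 0.58 0.06 -90 [ 0.42  1.16  0.35  1.92 -1.12] 0.0
1 0.58 0.06 -80 [ 0.44  1.04  0.13  1.64 -1.25] 0.0
1 0.58 0.09 -98 [ 0.43  1.28  0.61  2.15 -0.98] 0.0
1 0.58 0.09 -90 [ 0.46  1.2   0.43  1.99 -1.08] 0.0
1 0.58 0.09 -80 [ 0.49  1.09  0.21  1.74 -1.22] 0.0
1 0.61 0.06 -98 [ 0.38  1.3   0.66  2.16 -1.03] 0.0
1 0.61 0.06 -90 [ 0.4   1.21  0.46  1.98 -1.14] 0.0
1 0.61 0.06 -80 [ 0.42  1.07  0.21  1.66 -1.27] 0.0
1 0.61 0.09 -98 [ 0.41  1.34  0.76  2.23 -0.99] 0.0
1 0.61 0.09 -90 [ 0.44  1.25  0.55  2.05 -1.1 ] 0.0
1 0.61 0.09 -80 [ 0.46  1.12  0.3   1.77 -1.23] 0.0
-1 
[... 707 characters left out ...]
  -0.03  1.64  1.17] 0.0
-1 0.58 0.06 70 [-0.56  0.88 -0.24  1.31  1.3 ] 0.0
-1 0.58 0.09 98 [-0.42  1.14  0.27  1.95  0.98] 0.0
-1 0.58 0.09 90 [-0.46  1.07  0.12  1.8   1.09] 0.0
-1 0.58 0.09 80 [-0.49  0.98 -0.08  1.57  1.21] 0.0
-1 0.58 0.09 70 [-0.51  0.84 -0.32  1.15  1.33] 0.0
-1 0.61 0.06 98 [-0.45  1.21  0.43  2.05  0.96] 0.0
-1 0.61 0.06 90 [-0.48  1.13  0.26  1.9   1.07] 0.0
-1 0.61 0.06 80 [-0.51  1.03  0.06  1.67  1.2 ] 0.0
-1 0.61 0.06 70 [-0.53  0.89 -0.18  1.29  1.32] 0.0
-1 0.61 0.09 98 [-0.41  1.19  0.39  2.01  1.  ] 0.0
-1 0.61 0.09 90 [-0.43  1.11  0.22  1.85  1.1 ] 0.0
-1 0.61 0.09 80 [-0.46  1.    0.    1.59  1.23] 0.0
-1 0.61 0.09 70 [-0.48  0.84 -0.26  1.11  1.35] 0.0
```

Run:
```python
from h import *
from kin import ik
q,t,w=grasp((.615,.080),np.radians(-81.5),1,off=.034,tilt=40,zg=.034)
Rt=frame(t,-w); p,R0,s=cur()
print('to pre'); rv,sh=rel(q-.10*t,Rt)
tgt=q-.10*t; up=np.array([p[0],p[1],.2])
qq=s['joint_pos'][:5]
for f in np.linspace(0,1,9):
    M=R0@R.from_rotvec(rv*f).as_matrix(); pp=p+f*(tgt-p)+np.array([0,0,.08])*np.sin(np.pi*f); qq,e=ik(pp,M[:,0],qq)
    print(round(f,2),M[:,0].round(2),qq.round(2),round(e,3),'shift',(R0.T@(pp-p)).round(3).tolist(),'rv',(rv*f).round(3).tolist())
```

```text
to pre
turn [-0.049, -0.0158, 2.0918] shift [0.068, 0.0032, 0.1132] ang 119.9 dist 0.1321
0.0 [ 0.1  -0.98 -0.18] [ 0.46  0.94 -0.02  1.7  -1.18] 0.0 shift [0.0, 0.0, 0.0] rv [-0.0, -0.0, 0.0]
0.12 [ 0.1  -0.9  -0.42] [ 0.4   0.66 -0.13  1.33 -1.05] 0.0 shift [0.003, -0.03, 0.014] rv [-0.006, -0.002, 0.261]
0.25 [ 0.08 -0.76 -0.64] [ 0.31  0.47 -0.16  1.17 -0.85] 0.0 shift [0.007, -0.055, 0.028] rv [-0.012, -0.004, 0.523]
0.38 [ 0.06 -0.57 -0.82] [ 0.19  0.37 -0.14  1.12 -0.61] 0.0 shift [0.013, -0.072, 0.043] rv [-0.018, -0.006, 0.784]
0.5 [ 0.03 -0.34 -0.94] [ 0.06  0.33 -0.1   1.13 -0.35] 0.0 shift [0.02, -0.077, 0.057] rv [-0.025, -0.008, 1.046]
0.62 [ 0.   -0.09 -1.  ] [-0.08  0.35 -0.04  1.17 -0.09] 0.0 shift [0.03, -0.071, 0.071] rv [-0.031, -0.01, 1.307]
0.75 [-0.03  0.17 -0.98] [-0.21  0.43  0.02  1.22  0.16] 0.0 shift [0.041, -0.053, 0.085] rv [-0.037, -0.012, 1.569]
0.88 [-0.07  0.42 -0.91] [-0.32  0.57  0.1   1.32  0.39] 0.0 shift [0.054, -0.027, 0.099] rv [-0.043, -0.014, 1.83]
1.0 [-0.1   0.64 -0.77] [-0.41  0.75  0.23  1.46  0.58] 0.0 shift [0.068, 0.003, 0.113] rv [-0.049, -0.016, 2.092]
```

Emit:
step_arm(moves=[[[-0.003,-0.001,0.145,0,-0.03,0.005,1],[-0.006,-0.002,0.29,0.003,-0.05,0.014,1],[-0.01,-0.003,0.435,0.005,-0.065,0.022,1],[-0.013,-0.004,0.58,0.008,-0.07,0.03,1],[-0.017,-0.005,0.725,0.012,-0.075,0.04,1],[-0.02,-0.007,0.87,0.015,-0.077,0.048,1],[-0.024,-0.008,1.015,0.02,-0.077,0.056,1],[-0.027,-0.009,1.16,0.025,-0.075,0.063,1],[-0.031,-0.01,1.305,0.03,-0.071,0.071,1],[-0.034,-0.011,1.45,0.036,-0.063,0.078,1],[-0.038,-0.012,1.595,0.042,-0.052,0.086,1],[-0.041,-0.013,1.74,0.05,-0.037,0.094,1]]])

```text
clock: 8.7
tcp_pos: [0.61, -0.005, 0.149]
orientation: [0.688, 0.063, 0.704, 0.162]
wrist_force: [0.5, 0.4, -1.0]
finger_gap: 0.0853
```

Run:
```python
from h import *
q,t,w=grasp((.615,.080),np.radians(-81.5),1,off=.034,tilt=40,zg=.034)
p,R0,s=cur(); print(p,s['joint_pos'].round(2))
rel(q-.10*t,frame(t,-w)); rel(q,frame(t,-w))
```

```text
[ 0.60995024 -0.00499713  0.14898925] [-0.28  0.5   0.06  1.26  0.29  1.13]
turn [-0.0062, 0.0028, 0.3778] shift [0.0392, -0.0232, 0.0176] ang 21.6 dist 0.0488
turn [-0.0062, 0.0028, 0.3778] shift [0.1321, 0.0137, 0.0173] ang 21.6 dist 0.134
```

Emit:
step_arm(moves=[[[-0.002,0.001,0.14,0.013,-0.012,0.006,1],[-0.004,0.002,0.28,0.027,-0.02,0.012,1],[-0.006,0.003,0.378,0.039,-0.023,0.0175,1],[-0.006,0.003,0.378,0.039,-0.023,0.0175,1],[-0.006,0.003,0.378,0.039,-0.023,0.0175,1]]])

```text
clock: 9.2
tcp_pos: [0.6281, -0.0129, 0.1034]
orientation: [0.644, 0.192, 0.681, 0.29]
wrist_force: [0.8, 0.4, -0.8]
finger_gap: 0.0855
```

Run:
```python
from h import *
q,t,w=grasp((.615,.080),np.radians(-81.5),1,off=.034,tilt=40,zg=.034)
p,R0,s=cur(); print(p,s['joint_pos'].round(2))
rel(q,frame(t,-w))
im,d=env.read_camera('wrist'); save('w3.png',im)
```

```text
[ 0.62807162 -0.01288392  0.10340841] [-0.41  0.75  0.23  1.46  0.58  0.89]
turn [-0.0023, -0.0008, 0.0006] shift [0.0996, 0.0013, 0.0009] ang 0.1 dist 0.0996
```

View pics/w3.png

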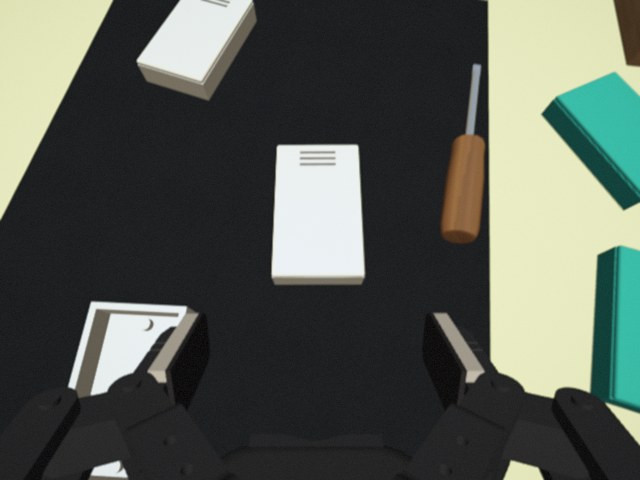

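Cover C is centred between the pads at (318,215). The screwdriver at (462,190) and the first cover at (130,390) both stay clear of the fingers. I'll grip it now.

Emit:
step_arm(moves=[[[-0.002,-0.001,0,0.045,0.001,0.001,1],[-0.002,-0.001,0,0.08,0.001,0.001,1],[-0.002,-0.001,0,0.099,0.001,0.001,1],[-0.002,-0.001,0,0.099,0.001,0.001,0],[-0.002,-0.001,0,0.099,0.001,0.001,0],[-0.002,-0.001,0,0.099,0.001,0.001,0],[-0.002,-0.001,0,0.099,0.001,0.001,0]]], force=40)

```text
clock: 9.95
tcp_pos: [0.6212, 0.0514, 0.0334]
orientation: [0.647, 0.191, 0.679, 0.291]
wrist_force: [-3.6, 2.5, 6.3]
finger_gap: 0.0549
```

Run:
```python
from h import *
from kin import ik
p,R0,s=cur(); print(s['finger_gap'],s['wrist_force'],p)
a=np.radians(-84);el=np.radians(-10);c=np.cos(el)
t=np.array([c*np.cos(a),c*np.sin(a),np.sin(el)]); z=np.cross([0,0,1],t)
Rt=frame(t,z); tgt=np.array([.60,.075,.15])
rv,sh=rel(tgt,Rt); qq=s['joint_pos'][:5]
for f in np.linspace(0,1,9):
    M=R0@R.from_rotvec(rv*f).as_matrix(); pp=p+f*(tgt-p)+np.array([0,0,.12])*np.sin(np.pi*f); qq,e=ik(pp,M[:,0],qq)
    print(round(f,2),M[:,0].round(2),qq.round(2),round(e,3),'shift',(R0.T@(pp-p)).round(3).tolist(),'rv',(rv*f).round(3).tolist())
```

```text
0.05487475488299068 [-3.5978551   2.49499984  6.30575214] [0.62116168 0.05135562 0.03337645]
turn [0.0472, 0.025, -2.0921] shift [-0.0726, 0.0952, -0.0167] ang 119.9 dist 0.1209
0.0 [-0.09  0.63 -0.77] [-0.32  0.76  0.06  1.23  0.61] 0.0 shift [0.0, 0.0, 0.0] rv [0.0, 0.0, -0.0]
0.12 [-0.06  0.42 -0.91] [-0.23  0.58  0.01  1.17  0.4 ] 0.0 shift [-0.044, 0.041, -0.002] rv [0.006, 0.003, -0.262]
0.25 [-0.03  0.17 -0.99] [-0.12  0.46  0.02  1.18  0.17] 0.0 shift [-0.083, 0.078, -0.004] rv [0.012, 0.006, -0.523]
0.38 [ 0.   -0.09 -1.  ] [ 0.01  0.42  0.06  1.21 -0.09] 0.0 shift [-0.112, 0.107, -0.006] rv [0.018, 0.009, -0.785]
0.5 [ 0.03 -0.34 -0.94] [ 0.13  0.42  0.09  1.25 -0.35] 0.0 shift [-0.128, 0.125, -0.008] rv [0.024, 0.012, -1.046]
0.62 [ 0.06 -0.57 -0.82] [ 0.25  0.48  0.11  1.29 -0.6 ] 0.0 shift [-0.13, 0.131, -0.01] rv [0.03, 0.016, -1.308]
0.75 [ 0.08 -0.76 -0.64] [ 0.34  0.6   0.13  1.37 -0.84] 0.0 shift [-0.12, 0.126, -0.012] rv [0.035, 0.019, -1.569]
0.88 [ 0.1  -0.9  -0.42] [ 0.4   0.77  0.18  1.54 -1.05] 0.0 shift [-0.099, 0.113, -0.014] rv [0.041, 0.022, -1.831]
1.0 [ 0.1  -0.98 -0.17] [ 0.44  1.04  0.32  1.93 -1.19] 0.0 shift [-0.073, 0.095, -0.017] rv [0.047, 0.025, -2.092]
```

Run:
```python
from h import *
im,d=env.read_camera('wrist'); save('w4.png',im)
p,R0,s=cur(); print(s['finger_gap'],s['wrist_force'],p)
```

```text
0.05485015879001109 [-3.63000783  1.68042264  6.09763904] [0.62114637 0.05135073 0.03337804]
```

View pics/w4.png

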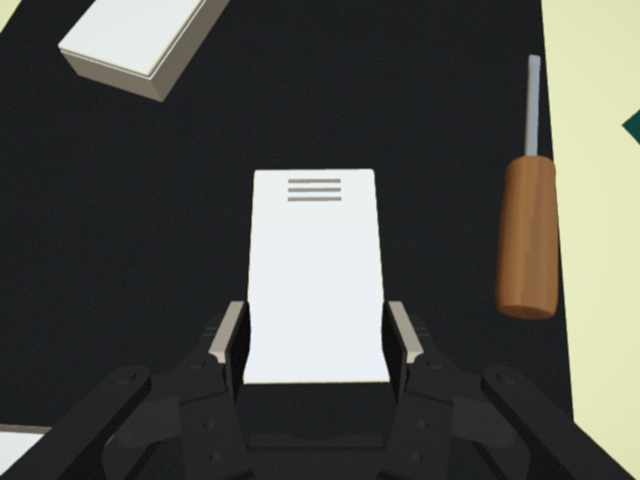

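Emit:
step_arm(moves=[[[0,0,0,0,0,0,0.9],[0,0,0,0,0,0,0.9],[0,0,0,0.01,0.004,0,0.9],[0,0,0,0.014,0.006,0,0.9],[0,0,0,0.014,0.006,0,0.9]]])

```text
clock: 10.5
tcp_pos: [0.6184, 0.0658, 0.0258]
orientation: [0.646, 0.191, 0.679, 0.291]
wrist_force: [-0.5, 0.6, -0.3]
finger_gap: 0.0769
```

Run:
```python
from h import *
p,R0,s=cur(); print(s['finger_gap'],s['wrist_force'],p)
```

```text
0.07692729324289843 [-0.52006672  0.58325266 -0.26621154] [0.61838008 0.06584948 0.02583847]
```

Emit:
step_arm(moves=[[[0,0,0,-0.004,-0.0096,0,0.9],[0,0,0,-0.004,-0.0096,0,0.9],[0,0,0,-0.004,-0.0096,0,0],[0,0,0,-0.004,-0.0096,0,0],[0,0,0,-0.004,-0.0096,0,0],[0,0,0,-0.004,-0.0096,0,0]]], force=40)

```text
clock: 11.1
tcp_pos: [0.62, 0.0559, 0.0228]
orientation: [0.646, 0.191, 0.679, 0.291]
wrist_force: [0.8, -1.3, 0.4]
finger_gap: 0.0589
```

Run:
```python
from h import *
from kin import ik
p,R0,s=cur(); print(s['finger_gap'],s['wrist_force'],p)
a=np.radians(-84);el=np.radians(-10);c=np.cos(el)
t=np.array([c*np.cos(a),c*np.sin(a),np.sin(el)]); z=np.cross([0,0,1],t)
Rt=frame(t,z); tgt=np.array([.60,.075,.15])
rv,sh=rel(tgt,Rt); qq=s['joint_pos'][:5]
for f in np.linspace(0,1,9):
    M=R0@R.from_rotvec(rv*f).as_matrix(); pp=p+f*(tgt-p)+np.array([0,0,.12])*np.sin(np.pi*f); qq,e=ik(pp,M[:,0],qq)
    print(round(f,2),qq.round(2),round(e,3),'shift',(R0.T@(pp-p)).round(3).tolist(),'rv',(rv*f).round(3).tolist())
```

```text
0.05892758804830201 [ 0.80249448 -1.28824389  0.36905782] [0.62000745 0.05590768 0.02279518]
turn [0.0487, 0.0242, -2.0926] shift [-0.0836, 0.0984, -0.0163] ang 119.9 dist 0.1302
0.0 [-0.32  0.77  0.04  1.2   0.61] 0.0 shift [0.0, 0.0, 0.0] rv [0.0, 0.0, -0.0]
0.12 [-0.22  0.58 -0.01  1.15  0.4 ] 0.0 shift [-0.046, 0.042, -0.002] rv [0.006, 0.003, -0.262]
0.25 [-0.11  0.47  0.01  1.16  0.17] 0.0 shift [-0.086, 0.079, -0.004] rv [0.012, 0.006, -0.523]
0.38 [ 0.01  0.42  0.05  1.2  -0.09] 0.0 shift [-0.116, 0.108, -0.006] rv [0.018, 0.009, -0.785]
0.5 [ 0.14  0.43  0.08  1.24 -0.35] 0.0 shift [-0.134, 0.126, -0.008] rv [0.024, 0.012, -1.046]
0.62 [ 0.25  0.49  0.1   1.29 -0.6 ] 0.0 shift [-0.137, 0.133, -0.01] rv [0.03, 0.015, -1.308]
0.75 [ 0.34  0.6   0.13  1.37 -0.84] 0.0 shift [-0.128, 0.128, -0.012] rv [0.037, 0.018, -1.569]
0.88 [ 0.41  0.78  0.18  1.54 -1.05] 0.0 shift [-0.108, 0.116, -0.014] rv [0.043, 0.021, -1.831]
1.0 [ 0.44  1.04  0.32  1.93 -1.19] 0.0 shift [-0.084, 0.098, -0.016] rv [0.049, 0.024, -2.093]
```

Emit:
step_arm(moves=[[[0,0,0,-0.035,0.03,0,0],[0.003,0.002,-0.14,-0.065,0.06,-0.002,0],[0.006,0.003,-0.285,-0.085,0.078,-0.004,0],[0.01,0.005,-0.43,-0.1,0.094,-0.005,0],[0.013,0.007,-0.575,-0.11,0.104,-0.006,0],[0.017,0.008,-0.72,-0.118,0.11,-0.007,0],[0.02,0.01,-0.865,-0.126,0.117,-0.008,0],[0.024,0.012,-1.01,-0.132,0.124,-0.008,0],[0.027,0.013,-1.155,-0.135,0.129,-0.009,0],[0.03,0.015,-1.3,-0.137,0.133,-0.01,0],[0.034,0.017,-1.445,-0.133,0.131,-0.011,0],[0.037,0.018,-1.59,-0.127,0.128,-0.012,0]]])

```text
clock: 12.3
tcp_pos: [0.6052, 0.0717, 0.2039]
orientation: [0.653, -0.344, 0.619, -0.269]
wrist_force: [-0.3, -0.4, -2.1]
finger_gap: 0.0589
```

Run:
```python
from h import *
p,R0,s=cur(); print(s['finger_gap'],s['wrist_force'],p,s['joint_pos'].round(2))
a=np.radians(-84);el=np.radians(-10);c=np.cos(el)
t=np.array([c*np.cos(a),c*np.sin(a),np.sin(el)]); z=np.cross([0,0,1],t)
rel([.60,.075,.15],frame(t,z))
im,d=env.read_camera('side'); save('d6.png',im[130:340,160:440].repeat(2,0).repeat(2,1))
```

```text
0.05885198515102181 [-0.27789148 -0.38067828 -2.06938244] [0.60522243 0.07173702 0.20387932] [ 0.35  0.61  0.13  1.38 -0.86  1.93]
turn [0.008, 0.0094, -0.4986] shift [0.0306, 0.0445, -0.0046] ang 28.6 dist 0.0542
```

View pics/d6.png

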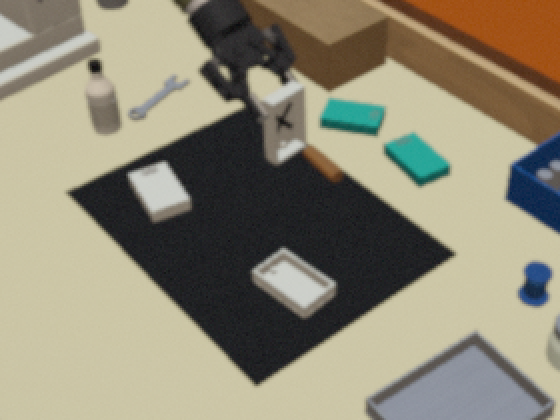

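The side picture at (287,120) shows the black cross inside this cover, so it is the marked one. I'll finish turning it, lower it, and let it down onto its back.

Emit:
step_arm(moves=[[[0.002,0.002,-0.14,0.008,0.01,-0.001,0],[0.004,0.005,-0.28,0.016,0.02,-0.002,0],[0.006,0.007,-0.4,0.024,0.032,-0.004,0],[0.008,0.009,-0.499,0.031,0.044,-0.005,0],[0.008,0.009,-0.499,0.031,0.044,-0.005,0],[0.008,0.009,-0.499,0.031,0.044,-0.005,0]]])

```text
clock: 12.95
tcp_pos: [0.5956, 0.0751, 0.1395]
orientation: [0.558, -0.489, 0.52, -0.422]
wrist_force: [0.3, -0.2, 0.0]
finger_gap: 0.0589
```

Run:
```python
from h import *
p,R0,s=cur(); print(s['finger_gap'],s['wrist_force'],p,s['joint_pos'].round(2),R0[:,0])
a=np.radians(-84);el=np.radians(-10);c=np.cos(el)
t=np.array([c*np.cos(a),c*np.sin(a),np.sin(el)]); z=np.cross([0,0,1],t)
rel([.60,.075,.071],frame(t,z))
th=np.array([np.cos(a),np.sin(a),0]); print('back 1m', R0.T@-th)
```

```text
0.05890137686408987 [ 0.31254081 -0.17887298  0.049378  ] [0.59562327 0.07512766 0.1394623 ] [ 0.45  1.06  0.31  1.93 -1.19  2.68] [ 0.10195296 -0.98054782 -0.1677247 ]
turn [0.0194, -0.0012, 0.006] shift [0.0121, 0.0673, 0.0057] ang 1.2 dist 0.0686
back 1m [-0.98583326  0.16771426  0.00217154]
```

Emit:
step_arm(moves=[[[0.01,0,0.003,0.007,0.037,0.003,0],[0.019,-0.001,0.006,0.011,0.06,0.005,0],[0.019,-0.001,0.006,0.012,0.067,0.005,0],[0.019,-0.001,0.006,0.012,0.067,0.005,0],[0.019,-0.001,0.006,0.012,0.067,0.005,1],[0.019,-0.001,0.006,0.012,0.067,0.005,1],[0.019,-0.001,0.006,0.012,0.067,0.005,1],[0.019,-0.001,0.006,-0.018,0.062,0.005,1],[0.019,-0.001,0.006,-0.048,0.057,0.005,1],[0.019,-0.001,0.006,-0.078,0.05,0.005,1],[0.019,-0.001,0.006,-0.1,0.03,0.005,1]]])

```text
clock: 14.05
tcp_pos: [0.5885, 0.1803, 0.1258]
orientation: [0.564, -0.483, 0.517, -0.425]
wrist_force: [1.1, -0.9, -0.4]
finger_gap: 0.0855
```

Run:
```python
from h import *
p,R0,s=cur(); print(s['finger_gap'],s['wrist_force'],p,s['joint_pos'].round(2))
for n in ('side','scene'):
    im,d=env.read_camera(n); save(n+'7.png',im[130:340,160:440].repeat(2,0).repeat(2,1) if n=='side' else im[150:350,200:500].repeat(2,0).repeat(2,1)); K,T=Twc(n); np.savez(n+'7.npz',im=im,d=d,K=K,T=T)
```

```text
0.08549954997448757 [ 1.10134195 -0.91908314 -0.43699258] [0.5885351  0.18032182 0.12581147] [ 0.58  1.21  0.6   2.17 -1.07  2.82]
```

View pics/side7.png

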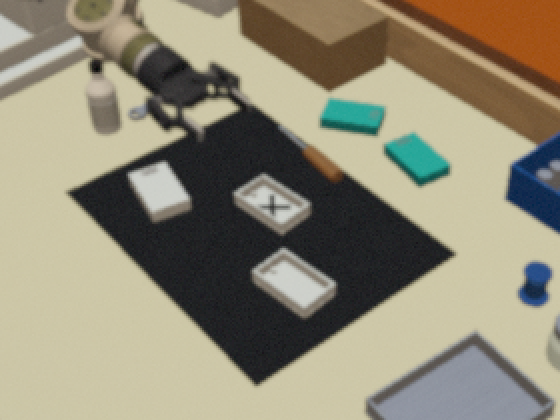

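View pics/scene7.png

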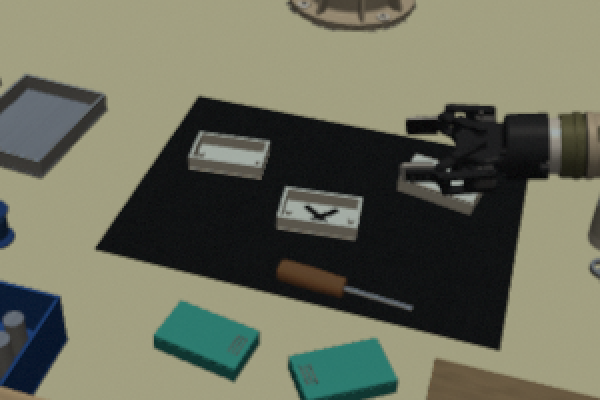

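The marked cover lies flat with its cross up, at (272,203) in the side crop and (320,212) in the scene crop. I'll measure it and the tray, then plan the pick-up.

Run:
```python
from h import *
for n in ('scene','side'):
    z=np.load(n+'7.npz'); P=cloud(z['K'],z['T'],z['d']); hsv=cv2.cvtColor(z['im'],cv2.COLOR_RGB2HSV)
    for nm,(x0,x1,y0,y1) in dict(C=(.54,.68,0,.15),A=(.44,.6,-.15,.0)).items():
        m=(hsv[...,2]>90)&(hsv[...,1]<80)&(P[...,2]>.019)&(P[...,2]<.03)&(P[...,0]>x0)&(P[...,0]<x1)&(P[...,1]>y0)&(P[...,1]<y1)
        q=P[m]; r=cv2.minAreaRect((q[:,:2]*1000).astype(np.float32)); print(n,nm,m.sum(),np.round(r[0]),np.round(r[1]),round(r[2],1),np.median(q[:,2]).round(4))
    P2=P; m=(P[...,2]>.024)&(P[...,2]<.034)&(P[...,0]>.42)&(P[...,0]<.66)&(P[...,1]>-.45)&(P[...,1]<-.25)
    q=P[m]; r=cv2.minAreaRect((q[:,:2]*1000).astype(np.float32)); print(n,'tray',m.sum(),np.round(r[0]),np.round(r[1]),round(r[2],1))
    m=(P[...,2]>.06)&(P[...,2]<.12)&(P[...,0]>.38)&(P[...,0]<.65)&(P[...,1]>.38)&(P[...,1]<.58)
```

```text
scene C 178 [598.  94.] [ 66. 100.] 5.6 0.0235
scene A 142 [520. -53.] [ 65. 102.] 4.3 0.0235
scene tray 355 [ 538. -344.] [144. 185.] 85.3
side C 189 [598.  94.] [ 64. 104.] 5.8 0.0229
side A 218 [519. -54.] [ 64. 102.] 5.1 0.0231
side tray 569 [ 537. -345.] [144. 182.] 85.2
```

Run:
```python
from h import *
from kin import ik
p,R0,s=cur()
a=np.radians(5.7); Rt=frame([0,0,-1],[np.cos(a),np.sin(a),0]); tgt=np.array([.598,.094,.12])
rv,sh=rel(tgt,Rt); qq=s['joint_pos'][:5]
for f in np.linspace(0,1,6):
    M=R0@R.from_rotvec(rv*f).as_matrix(); pp=p+f*(tgt-p)+np.array([0,0,.08])*np.sin(np.pi*f)**.5; qq,e=ik(pp,M[:,0],qq)
    print(round(f,2),qq.round(2),round(e,3),'shift',(R0.T@(pp-p)).round(3).tolist(),'rv',(rv*f).round(3).tolist())
```

```text
turn [0.006, 0.0087, 1.3946] shift [0.0885, -0.0062, -0.0013] ang 79.9 dist 0.0887
0.0 [ 0.58  1.21  0.6   2.17 -1.07] 0.0 shift [0.0, 0.0, 0.0] rv [0.0, 0.0, 0.0]
0.2 [ 0.53  0.88  0.4   1.79 -0.96] 0.0 shift [0.007, -0.062, -0.0] rv [0.001, 0.002, 0.279]
0.4 [ 0.44  0.67  0.26  1.51 -0.78] 0.0 shift [0.022, -0.079, -0.0] rv [0.002, 0.003, 0.558]
0.6 [ 0.33  0.52  0.14  1.33 -0.54] 0.0 shift [0.039, -0.081, -0.001] rv [0.004, 0.005, 0.837]
0.8 [ 0.18  0.43  0.04  1.21 -0.28] 0.0 shift [0.06, -0.065, -0.001] rv [0.005, 0.007, 1.116]
1.0 [ 0.02  0.43 -0.09  1.05 -0.  ] 0.0 shift [0.088, -0.006, -0.001] rv [0.006, 0.009, 1.395]
```

Emit:
step_arm(moves=[[[0,0,0,-0.01,-0.04,0,1],[0.001,0.001,0.14,0,-0.06,0,1],[0.001,0.002,0.28,0.007,-0.07,0,1],[0.002,0.003,0.42,0.015,-0.078,0,1],[0.002,0.003,0.56,0.022,-0.08,0,1],[0.003,0.004,0.7,0.03,-0.081,-0.001,1],[0.004,0.005,0.84,0.039,-0.08,-0.001,1],[0.004,0.006,0.98,0.05,-0.074,-0.001,1],[0.005,0.007,1.12,0.06,-0.06,-0.001,1],[0.005,0.008,1.26,0.075,-0.035,-0.001,1],[0.006,0.009,1.395,0.0885,-0.006,-0.001,1],[0.006,0.009,1.395,0.0885,-0.006,-0.001,1]]])

```text
clock: 15.35
tcp_pos: [0.5958, 0.0889, 0.1159]
orientation: [0.704, -0.032, 0.709, 0.033]
wrist_force: [-0.2, 0.0, -0.0]
finger_gap: 0.0852
```

Run:
```python
from h import *
p,R0,s=cur(); print(p,s['joint_pos'].round(2))
a=np.radians(5.7); Rt=frame([0,0,-1],[np.cos(a),np.sin(a),0])
K,T=Twc('wrist'); im,d=env.read_camera('wrist'); save('w8.png',im)
P=cloud(K,T,d); m=(im.min(-1)>90)&(P[...,2]>.019)&(P[...,2]<.032)&(P[...,0]>.53)&(P[...,0]<.67)&(P[...,1]>.02)&(P[...,1]<.16)
q=P[m]; print(m.sum()); r=cv2.minAreaRect((q[:,:2]*1000).astype(np.float32)); print(r)
rel([.598,.094,.018],Rt)
```

```text
[0.59582413 0.08888754 0.1159317 ] [ 0.01  0.43 -0.09  1.05  0.    1.49]
3775
((599.7107543945312, 94.08413696289062), (60.18921661376953, 100.96991729736328), 5.7823166847229)
turn [-0.0056, -0.0047, 0.0003] shift [0.0996, 0.0034, 0.0023] ang 0.4 dist 0.0997
```

View pics/w8.png

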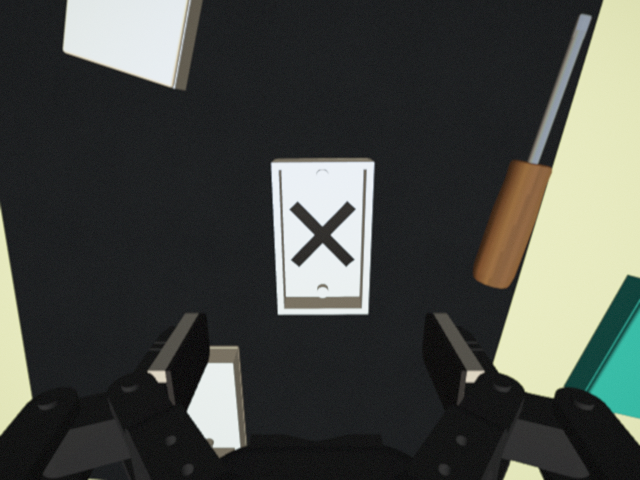

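The wrist picture shows the cross upright at (322,235). The fitted centre is (600,94) mm with size 60x101 mm, as it should be. I'll go down and grip it.

Emit:
step_arm(moves=[[[-0.006,-0.005,0,0.045,0.003,0.003,1],[-0.006,-0.005,0,0.08,0.0035,0.003,1],[-0.006,-0.005,0,0.1,0.0035,0.003,1],[-0.006,-0.005,0,0.1,0.0035,0.003,1],[-0.006,-0.005,0,0.1,0.0035,0.003,0],[-0.006,-0.005,0,0.1,0.0035,0.003,0],[-0.006,-0.005,0,0.1,0.0035,0.003,0],[-0.006,-0.005,0,0.1,0.0035,0.003,0]]], force=40)

```text
clock: 16.2
tcp_pos: [0.6005, 0.0946, 0.02]
orientation: [0.708, -0.035, 0.705, 0.035]
wrist_force: [-0.1, 1.8, 6.9]
finger_gap: 0.0588
```

Run:
```python
from h import *
from kin import ik
p,R0,s=cur(); print(s['finger_gap'],s['wrist_force'],p,s['joint_pos'].round(2))
a=np.radians(-4.7); Rt=frame([0,0,-1],[np.cos(a),np.sin(a),0])
print('up');rel([p[0],p[1],.13],R0); print('above'); rel([.5375,-.3445,.13],Rt); print(ik([.5375,-.3445,.13],[0,0,-1]),ik([.5375,-.3445,.02],[0,0,-1]))
```

```text
0.058795511069374445 [-0.05443343  1.84135603  6.89746404] [0.60052038 0.09460539 0.01997088] [ 0.02  0.52 -0.21  0.83  0.    1.49]
up
turn [0.0, 0.0, 0.0] shift [-0.11, -0.0, 0.0005] ang 0.0 dist 0.11
above
turn [0.1824, 0.0045, -0.0001] shift [-0.1104, -0.4306, -0.1062] ang 10.5 dist 0.457
(array([-6.95538446e-01,  4.85475595e-01,  2.52045873e-02,  1.11052532e+00,
        4.43462565e-17]), np.float64(1.9567097683872727e-15)) (array([-6.95538446e-01,  5.76323596e-01, -1.14700118e-01,  8.79772613e-01,
        8.20237081e-13]), np.float64(1.7297858674149962e-11))
```

Emit:
step_arm(moves=[[[0,0,0,-0.04,0,0,0],[0,0,0,-0.085,0,0,0],[0.02,0,0,-0.11,-0.04,-0.01,0],[0.04,0,0,-0.11,-0.088,-0.02,0],[0.06,0.001,0,-0.11,-0.136,-0.032,0],[0.08,0.002,0,-0.11,-0.184,-0.044,0],[0.1,0.002,0,-0.11,-0.232,-0.056,0],[0.12,0.003,0,-0.11,-0.28,-0.068,0],[0.14,0.003,0,-0.11,-0.328,-0.08,0],[0.16,0.004,0,-0.11,-0.376,-0.092,0],[0.18,0.0045,0,-0.11,-0.415,-0.102,0],[0.182,0.0045,0,-0.11,-0.4306,-0.106,0]]])

```text
clock: 17.4
tcp_pos: [0.5368, -0.3488, 0.1301]
orientation: [0.707, 0.03, 0.706, -0.031]
wrist_force: [0.1, 0.6, -0.7]
finger_gap: 0.0587
```

Run:
```python
from h import *
p,R0,s=cur(); print(s['finger_gap'],s['wrist_force'],p,s['joint_pos'].round(2))
a=np.radians(-4.7); Rt=frame([0,0,-1],[np.cos(a),np.sin(a),0])
rel([.5375,-.3445,.021],Rt)
im,d=env.read_camera('side'); save('d9.png',im[230:430,280:520].repeat(3,0).repeat(3,1))
im,d=env.read_camera('wrist'); save('w9.png',im)
```

```text
0.058742949956758814 [ 0.10254492  0.63902699 -0.67509101] [ 0.53679533 -0.34882785  0.13009224] [-0.7   0.49  0.03  1.11 -0.    0.96]
turn [-0.0042, 0.001, 0.0019] shift [0.1091, 0.0046, 0.0002] ang 0.3 dist 0.1092
```

View pics/d9.png

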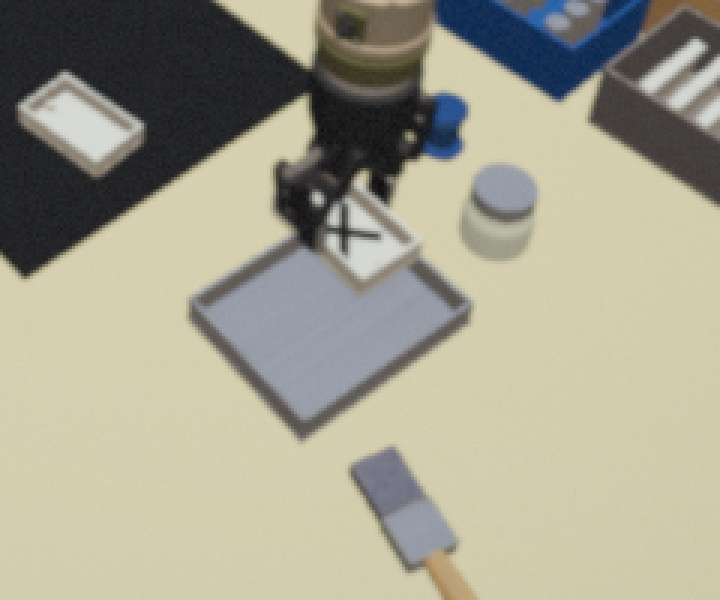

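View pics/w9.png

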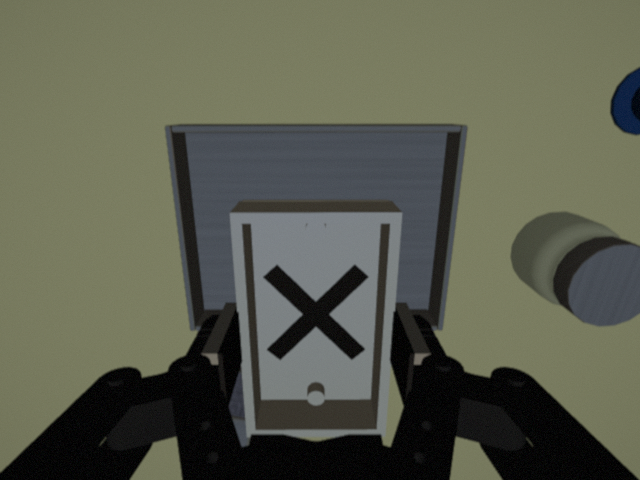

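The cover hangs square above the tray with the cross up: (315,310) in the wrist picture, tray walls at columns 185 and 450. I'll lower it, release and lift.

Emit:
step_arm(moves=[[[-0.004,0.001,0.002,0.045,0.0046,0,0],[-0.004,0.001,0.002,0.085,0.0046,0,0],[-0.004,0.001,0.002,0.103,0.0046,0,0],[-0.004,0.001,0.002,0.108,0.0046,0,0],[-0.004,0.001,0.002,0.109,0.0046,0,0],[-0.004,0.001,0.002,0.109,0.0046,0,0.9],[-0.004,0.001,0.002,0.109,0.0046,0,0.9],[-0.004,0.001,0.002,0.109,0.0046,0,0.9],[-0.004,0.001,0.002,0.08,0.0046,0,0.9],[-0.004,0.001,0.002,0.035,0.0046,0,0.9],[-0.004,0.001,0.002,-0.015,0.0046,0,0.9],[-0.004,0.001,0.002,-0.06,0.0046,0,0.9]]])

```text
clock: 18.7
tcp_pos: [0.5375, -0.3424, 0.1923]
orientation: [0.707, 0.029, 0.706, -0.028]
wrist_force: [0.8, -1.1, -0.8]
finger_gap: 0.0768
```

Run:
```python
from h import *
p,R0,s=cur(); print(s['finger_gap'],s['wrist_force'],p,s['clock'])
K,T=Twc('wrist'); im,d=env.read_camera('wrist'); save('w10.png',im)
P=cloud(K,T,d); m=(im.min(-1)>90)&(P[...,2]>.018)&(P[...,2]<.036)&(np.abs(P[...,0]-.537)<.07)&(np.abs(P[...,1]+.345)<.06)
q=P[m]; r=cv2.minAreaRect((q[:,:2]*1000).astype(np.float32)); print(m.sum(),r,np.percentile(q[:,2],[5,50,95]))
im,d=env.read_camera('side'); save('d10.png',im[130:430,120:520].repeat(2,0).repeat(2,1))
im,d=env.read_camera('scene'); save('s10.png',im[100:400,140:540].repeat(2,0).repeat(2,1))
for n,z in (('scene',np.load('scene0.npz')),('side',np.load('side0.npz'))):
    im,d=env.read_camera(n); df=np.abs(im.astype(int)-z['im']).max(-1); df[:]=df
    save(n+'diff.png',np.repeat((np.clip(df*3,0,255)).astype(np.uint8)[...,None],3,2))
```

```text
0.0767748951605102 [ 0.79957808 -1.12212097 -0.84423454] [ 0.53752131 -0.3424153   0.19228387] 18.7
1391 ((538.3076782226562, -341.196533203125), (98.98626708984375, 60.11495590209961), 85.4804458618164) [0.0253208  0.02643954 0.02760846]
```

View pics/d10.png

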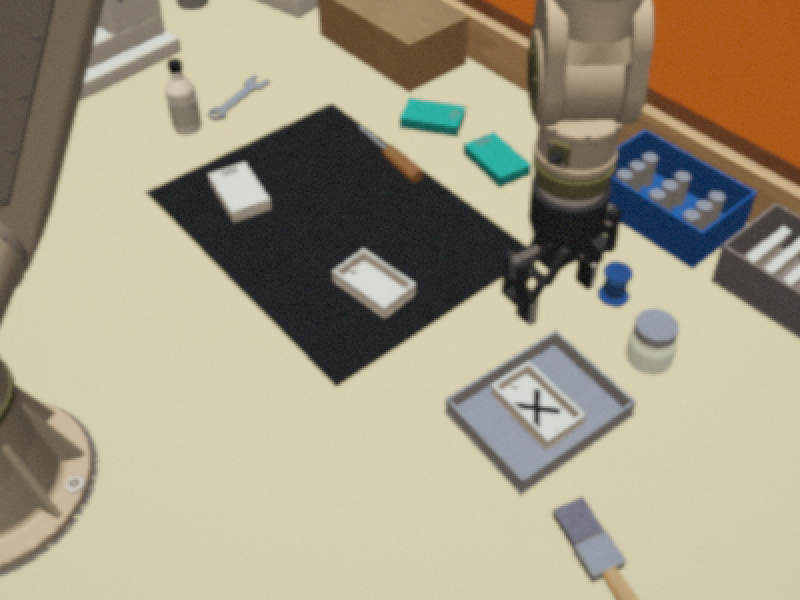

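View pics/s10.png

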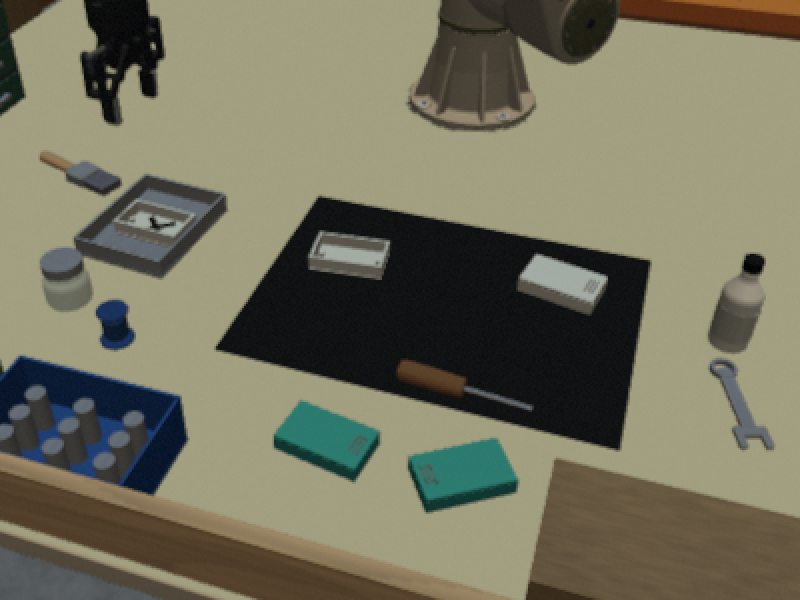

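View pics/scenediff.png

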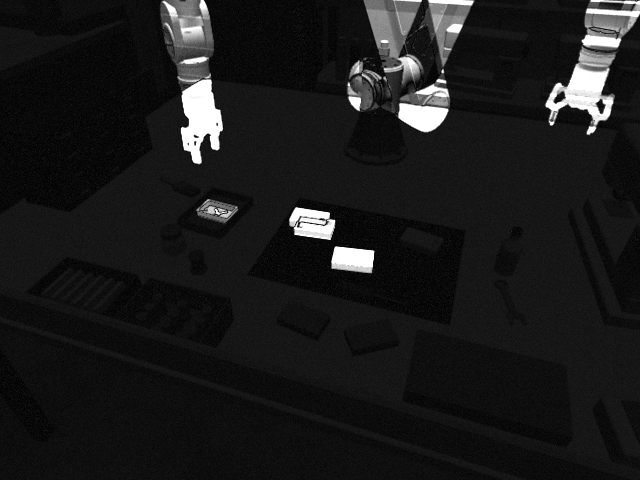

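The marked cover lies flat in the tray with its cross up: rim at z = 26 mm (4 mm floor plus 22 mm shell), centre (538,-341) mm. The difference image shows that only the arm and two of the covers have moved.

```bash
python3 -c "
from workcell import env
print(env.hand_in())"
```

```text
the job is handed in; nothing more can be done
None
```

The cover with the cross is lying flat in the steel tray, cross up, and the job is handed in at about 19 s on the robot's clock.

- **Covers turned:** The first one I turned over was blank inside, and I left it open side up on the mat. The second had the cross. I never touched the third, which still lies open side down on the mat.
- **One regrip:** My first grip on the second cover was too shallow (55 mm finger gap on a 60 mm cover). I regripped it deeper before lifting.
- **Last checks:** The wrist camera put the cover's rim at 26 mm, which fits a cover lying flat on the tray floor. Its centre is at about (538, -341) mm, 3 mm from the tray's centre. The scene and side pictures show the cross facing up.
- **Surroundings:** Comparing the scene picture with the one from the start shows only the arm and the two covers I handled have moved. The tools, bottles and turquoise look-alikes are where they were.
- **Contact:** The gripper stood clear, touching nothing. The largest wrist force I read was about 8 N. No check failed.

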